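Pack out the short-stroke clamp on a gearbox housing

ROBOT

A 6-joint arm with a two-finger parallel gripper is mounted at the origin on the work surface. World frame = base frame: x ahead of the robot, y to its left, z up, the work surface at z = 0. Lengths are in m, angles in rad, forces in N, time in s.
With the tool pointing down it reaches from about 0.375 to 0.9 m from the base axis. Payload 3.1 kg.
Tool frame: the origin (TCP) lies midway between the tips of the shut fingers; the grasp point (between the pads) lies 19 mm behind it; x points along the fingers, y is the direction in which the jaws open and shut, and the axes are right-handed (so a half turn about x gives the same grasp; the last joint's range is limited). The gripper opens to 87 mm and grips with 3 to 60 N. Pads are 19 mm wide; open, the fingers measure 117 mm over their backs; the gripper's body (75 mm by 190 mm) begins 51 mm behind the grasp point.
Start: joints at [1.133, 0.527, 1.433, -0, 1.181, -0.178], TCP at [0.161, 0.604, 0.223] pointing down, gripper open.
Joint ranges: [-3.08, 3.08], [-0.75, 2.2], [0.22, 2.44], [-1.43, 4.57], [0, 2.65], [-2.85, 2.85]. Speed limits (rad/s): [2.79, 2.79, 3.14, 3.14, 3.14, 3.14].

INTERFACE

Orientations are given as a unit quaternion [x, y, z, w].
In Python, from rig import get_obs, imaging, robot gives the robot as it stands.
- The arm moves only by the shell command python3 -m inch 'ROWS' [FORCE]. ROWS is JSON, a list of rows, each a list of 3 entries, a list of its own where there are three numbers: the finger opening in mm, from 0 to 87, then the shift along the tool's x, y, z in mm, then the turn, a rotation vector about the tool's x, y, z in degrees. In form: [[grip, [dx, dy, dz], [wx, wy, wz]], ...]. A call has 1 to 12 rows; each row shifts and turns the pose as measured when the row begins, along the tool's axes as they then stand; what a row does not reach is not made up. A row lasts 1/8 s, in which the tool goes at most 62.5 mm and 10.7 degrees, less where a joint would pass 70% of its speed; a pose out of reach is approached as far as the arm can. A call with a gripper value outside its range is refused whole. The fingers move at their own pace and stop on an object; FORCE is the grip in N (left out, the last holds). Time passes only in rows, so rows that do not move let the fingers close. It gives the time, the measured TCP pose, the force and the opening at its end, in the units of the state.
- get_obs(): the state, without advancing time (a new reading comes with each control period).
- imaging.camera(name): name is "scene" or "side" or "wrist"; returns the picture (384x512x3 uint8, red, green, blue); there is no depth.
- imaging.camera_params(name): a dict with "camera_matrix" (3x3 intrinsics, pixels), "k1" (the pictures are not rectified: a ray, as slopes to the right and down, at radius r is drawn at 1 + k1 r^2 times it, then the intrinsics apply), "xyz" and "rotation" of the camera in the world. Camera axes: x right, y down, z forward; pixel columns grow to the right and rows downward; lengths in m; the calibration is good to about 2 mm. A picture is of the moment at which its call begins: read the wrist's pose just before it. camera_params takes no time and is no camera call; for the wrist camera it gives the pose at the moment of the call.
- robot.hand_in(): hands the job in, once; it reports no verdict.
Trained networks look in the newest picture that a camera, given by its name, has taken for a name from the list of things; names that differ only in an ending like _2 or _b are one class to them, and where a whole thing is asked for, a point or a joint stands for the part that bears it (a point fixed in the world has none). Each returns a list of dicts, best first, with "confidence" (0 to 1); they miss things now and then, are a little off and sometimes report something else, mostly with a low value. They report only what shows in the picture. A call takes as long as a camera call. They do not tell look-alikes from the thing itself.
- imaging.cut_out(camera, target): "pixels" (384x512 bool, what is visible of it) and "box" ([centre column, centre row, width, height] in pixels, round what is visible of it).
- imaging.tip_of(camera, target): "pixel" ([column, row] in pixels: a listed point, or the origin of a listed thing).
The state is a dict: "time": time; "q": joint angles; "joint_velocities": joint speeds; "joint_torque": joint torques, N m; "position": TCP position; "tool_rot": TCP orientation; "ft_force": force on the tool from outside, world axes, zero at the start; "moment": the same for the moment, N m; "grip_width": finger opening in m.
Only numpy, scipy, OpenCV 4.12 (cv2) and the standard library are available. Lean on these libraries where they do the work, as an engineer would, in place of code of your own. Each camera call takes 0.05 s, during which the arm holds its last target. There are 200 camera calls.

TASK

Slide the gearbox housing sideways on the tooling plate, without lifting it, from its parking outline into the working outline, square and up against the end stop. One packing plate already stands at the clamp jaw: stand more plates from the rack beside it in the gap between the housing and the jaw, one at a time, until the jaw, pushed forward by its post, nips the pack before it runs out of travel; leave the plates you do not need in the rack. Finish while holding: keep pushing the jaw firmly so that it holds the upright pack against the housing, do not let go, and leave everything else on the bench alone.

Things in the scene. Friction and masses are not known exactly. Their poses are not given: they have to be found in the camera images.
- bed: (all sizes here in mm) fixed aluminium tooling plate, 280 (its x) x 240 (its y) x 12 thick, flat on the bench; origin under its centre, top face 12 above origin. Its x is the clamping direction (from the clamp to the end stop), roughly away from the robot. Two dark outlines are drawn on it: a large parking outline (100 x 90) and, against the end stop, the working outline (74 x 64).
- stop_face (a point): point at plate-top height at the middle of the working face of the fixed end stop (steel bar 100 wide, 22 thick, 28 high above the plate). Axes as the plate's: x points into the stop, so the working line runs from here along -x.
- park_mark (a point): centre of the parking outline, at plate-top height, where the housing starts (off-centre and somewhat turned)
- housing: loose aluminium gearbox housing, 0.5 kg or so: block 70 (its x) x 60 (its y) x 28 high with a square boss on its middle, 34 x 34, from 28 to 68 above its underside, a good grip from above (70 to 71 high with its shaft stub). Origin at the centre of its underside, z up. At home its +x face touches the end stop.
- clamp: fixed base of the short-stroke clamp, bolted to the plate on the working line facing the end stop; origin at plate-top height, straight below the face of the open jaw (the clamp stands at a different distance from the stop each time). Axes as the plate's. Its guide block, 24 high, lies 65 to 100 behind the origin.
- jaw (a joint): travel of the clamp's sliding jaw in m: 0 = open, grows towards the end stop; it runs onto its own end at 0.017. A return spring drives it open with 3 N at 0, growing to 5.6 N at 0.017, so it only stays forward while something pushes it.
- jaw_face (a point): moves with the jaw: point on its face, middle, at plate-top height; x towards the end stop. The jaw block is 30 long, 50 wide, 28 high.
- post_back (a point): moves with the jaw: middle of the rear (-x) side of the jaw's upright push post, 50 above the plate top. The post is 14 thick along x, 40 wide, and rises from 28 to 75 above the plate; push it along +x.
- rack: fixed plywood rack, 144 (its x) x 64 x 24 high, with three slots 16 wide, 40 apart along its x, slot floor 8 above the bench
- packer0: loose steel packing plate (one of four alike, about 0.24 kg), 12 thick (its x), standing upright on the tooling plate, 1 mm in front of the open jaw: lower part 50 wide (its y) and 30 high, above it a round-topped grip tab 8 thick (in the middle of the 12) and 30 wide, from 30 to 68, flat-sided up to 53; take it by its 30 width. Origin at the centre of its underside, z up.
- packer1: loose steel packing plate (one of four alike, about 0.24 kg), 12 thick (its x), standing upright in rack slot 1 of 3: lower part 50 wide (its y) and 30 high, above it a round-topped grip tab 8 thick (in the middle of the 12) and 30 wide, from 30 to 68, flat-sided up to 53; take it by its 30 width. Origin at the centre of its underside, z up.
- packer2: loose steel packing plate (one of four alike, about 0.24 kg), 12 thick (its x), standing upright in rack slot 2 of 3: lower part 50 wide (its y) and 30 high, above it a round-topped grip tab 8 thick (in the middle of the 12) and 30 wide, from 30 to 68, flat-sided up to 53; take it by its 30 width. Origin at the centre of its underside, z up.
- packer3: loose steel packing plate (one of four alike, about 0.24 kg), 12 thick (its x), standing upright in rack slot 3 of 3: lower part 50 wide (its y) and 30 high, above it a round-topped grip tab 8 thick (in the middle of the 12) and 30 wide, from 30 to 68, flat-sided up to 53; take it by its 30 width. Origin at the centre of its underside, z up.
- bearing: loose ball-bearing ring lying flat on the tooling plate, 32 dia x 10; a bystander (leave it alone).
- tape: loose roll of white tape lying flat, 90 dia x 24; a bystander (leave it alone).
- meter: loose red multimeter, 150 x 85 x 36, lying flat; a bystander (leave it alone).
- driver: loose orange-handled screwdriver lying on the bench; a bystander (leave it alone).
- tin: loose open steel dish, 68 dia x 32; a bystander (leave it alone).
- motor: loose small electric motor lying along its x, about 82 x 44 x 44; a bystander (leave it alone).
- oiler: loose oil bottle standing upright, 44 dia x 110; a bystander (leave it alone).
There are look-alikes about, which are no part of the job. Leave any green look-alike of the packer2 alone.

How it is judged:
By the outcome, as a careful person would: the job done as asked, in the order asked, and still so for the second after the job is handed in, while the arm keeps its last pose, push and grip.
It also fails if it takes over 72 s, if anything falls off the work surface, if the arm or the gripper's body presses on something with over 40 N, if the wrist force passes 120 N, or if a joint passes its speed limit or range.

## Working session

There is one attempt and no reset: what is moved stays moved. The work goes in short steps, Python scripts to look and compute and a shell command to move; the robot and the scene stay as the last step left them, time stands still between calls to the robot, and variables do not carry over. Pictures are saved under pics/ and viewed, about 8 in all and at most 12, crops included, and the job is handed in when it is done.

```bash
ls; mkdir -p pics; cat > h.py <<'E'
import numpy as np, cv2
from rig import get_obs, imaging, robot
from scipy.spatial.transform import Rotation as R
def ray(P,px):
    K=np.array(P["camera_matrix"]);k=P["k1"]
    d=cv2.undistortPoints(np.array([[px]],float),K,np.array([k,0,0,0,0.]))[0,0]
    r=np.array(P["rotation"])
    r=r if r.shape==(3,3) else R.from_quat(r).as_matrix()
    return np.array(P["xyz"]), r@np.array([d[0],d[1],1])
def onplane(P,px,z):
    o,d=ray(P,px); return o+d*(z-o[2])/d[2]
def proj(P,X):
    K=np.array(P["camera_matrix"]);r=np.array(P["rotation"])
    r=r if r.shape==(3,3) else R.from_quat(r).as_matrix()
    c=(np.atleast_2d(X)-P["xyz"])@r
    return cv2.projectPoints(c,np.zeros(3),np.zeros(3),K,np.array([P["k1"],0,0,0,0.]))[0][:,0]
def shot(n,f):
    im=imaging.camera(n); cv2.imwrite("pics/"+f,im[:,:,::-1]); return im
E
python3 - <<'E'
from h import *
o=get_obs(); print(o)
ims=[]
for c in("scene","side"):
    P=imaging.camera_params(c);print(c,P)
    im=imaging.camera(c); cv2.imwrite(f"pics/{c}0.png",cv2.resize(im[:,:,::-1],(800,600)))
    for t in("stop_face","park_mark","clamp","jaw_face","post_back","bed","housing","packer0","rack","bearing"):
        z={"bed":0,"rack":0,"post_back":.062}.get(t,.012)
        r=imaging.tip_of(c,t)[:4]
        print(t,[(round(x["confidence"],2),np.round(x["pixel"],1),np.round(onplane(P,x["pixel"],z)[:2],4)) for x in r])
    r=imaging.tip_of(c,"packer2"); print("packers",[(round(x["confidence"],2),np.round(x["pixel"],1),np.round(onplane(P,x["pixel"],.008)[:2],4)) for x in r])
E
```

```text
pics
{'time': 0.0, 'q': array([ 1.13250213e+00,  5.28442057e-01,  1.43390238e+00, -2.14914431e-05,
        1.18139171e+00, -1.78493005e-01]), 'joint_velocities': array([ 0.00074157,  0.00091127, -0.00209736, -0.00403127,  0.00078281,
       -0.00032813]), 'joint_torque': array([-4.52605200e-04, -4.40040958e+01, -1.76593405e+01,  6.32269029e-02,
        5.83365757e-02, -1.78393720e-04]), 'position': array([0.16021272, 0.60335897, 0.22158642]), 'tool_rot': array([ 0.09086835,  0.70137255, -0.09231678,  0.70092589]), 'ft_force': array([-0.37475264, -0.37914952,  0.59035542]), 'moment': array([-0.01271406,  0.07547734,  0.02051192]), 'grip_width': 0.08690722488677763}
scene {'camera_matrix': array([[427.20863696,   0.        , 258.28460961],
       [  0.        , 427.20863696, 197.95734956],
       [  0.        ,   0.        ,   1.        ]]), 'k1': 0.022440917345629183, 'xyz': array([ 1.37492504, -0.45216777,  0.68348041]), 'rotation': array([ 0.74900272,  0.45020625, -0.2615013 , -0.40978815])}
stop_face [(0.67, array([321.8, 244.7]), array([0.6832, 0.067 ]))]
park_mark [(0.95, array([
[... 2462 characters left out ...]
y([288.9, 253. ]), array([ 0.5736, -0.2108])), (0.58, array([262.3, 262.3]), array([ 0.4963, -0.2271]))]
rack [(0.72, array([273.9, 257.3]), array([ 0.5327, -0.2083]))]
bearing [(0.49, array([231.4, 170.2]), array([0.4717, 0.156 ])), (0.39, array([270.3, 182.6]), array([0.5842, 0.0727]))]
packers [(0.78, array([310.9, 233.3]), array([ 0.6533, -0.152 ])), (0.76, array([277.4, 289.5]), array([ 0.5174, -0.3151])), (0.73, array([288.9, 253. ]), array([ 0.5746, -0.2079])), (0.58, array([262.3, 262.3]), array([ 0.4969, -0.2243])), (0.56, array([274.8, 194.5]), array([0.5873, 0.0213])), (0.45, array([276.3, 259.7]), array([ 0.5357, -0.2232])), (0.25, array([271.8, 128.5]), array([0.6537, 0.3612]))]
```

View pics/scene0.png

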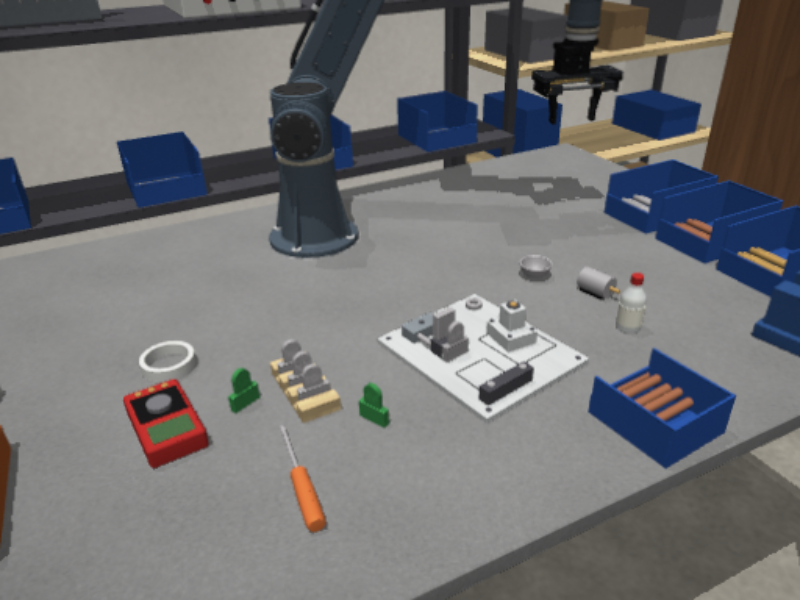

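View pics/side0.png

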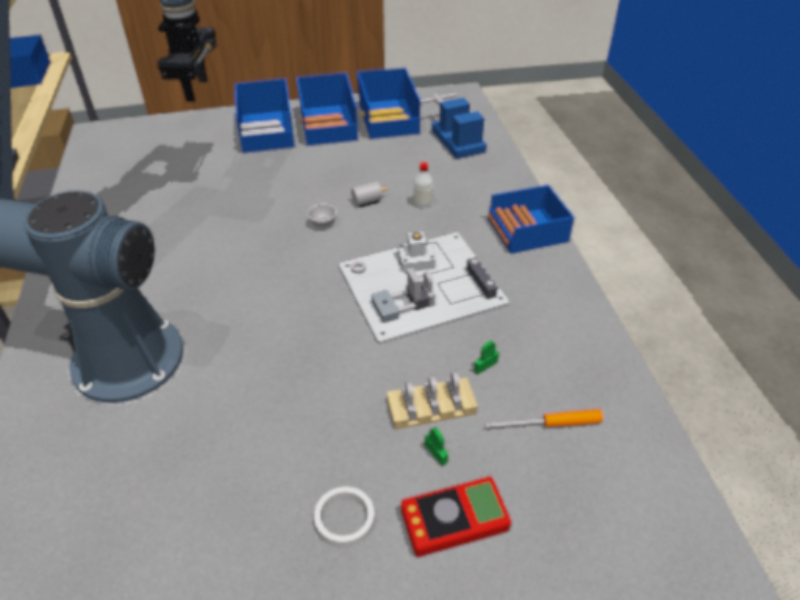

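The scene shows the tooling plate, with the clamp and packer0 at (445,340), the housing on its parking mark at (512,325) and the end stop at (505,382). The rack is at (305,375), with green look-alikes at (243,388) and (374,403). Next step is the wrist camera above the plate.

```bash
cat >> h.py <<'E'
def Rt(yaw):  # tool x down, tool y at angle yaw in world
    y=np.array([np.cos(yaw),np.sin(yaw),0]);x=np.array([0,0,-1.]);return np.c_[x,y,np.cross(x,y)]
def plan(xyz,yawdeg,n,p=None,Q=None):
    o=get_obs(); p=np.array(o["position"]) if p is None else p
    Q=R.from_quat(o["tool_rot"]).as_matrix() if Q is None else Q
    T=Rt(np.radians(yawdeg)); w=R.from_matrix(Q.T@T).as_rotvec()
    print("now",np.round(p,4),"yaw",np.degrees(np.arctan2(Q[1,1],Q[0,1])).round(2),"tilt",np.round(Q[:2,0],3),"F",np.round(o["ft_force"],1),"w",o["grip_width"].round(4),"t",o["time"], "q6",o["q"][5].round(2))
    step=(np.array(xyz)-p)/n
    for i in range(n):
        Qi=Q@R.from_rotvec(w*i/n).as_matrix()
        print(list(np.round(Qi.T@step*1000,1)),list(np.round(np.degrees(w/n),2)))
E
python3 - <<'E'
from h import *
P=imaging.camera_params("wrist");o=get_obs();Q=R.from_quat(o["tool_rot"]).as_matrix()
print(P["camera_matrix"][0,0],Q.T@(P["xyz"]-o["position"]),Q.T@R.from_quat(P["rotation"]).as_matrix())
plan([.56,.09,.34],12,11)
plan([.56,.09,.34],-78,11)
E
```

```text
314.9128548894685 [-0.16099868 -0.00032777 -0.06785366] [[-5.07024104e-04 -2.48652797e-01  9.68592551e-01]
 [ 9.99999734e-01 -6.33395465e-04  3.60862176e-04]
 [ 5.23772740e-04  9.68592477e-01  2.48653052e-01]]Traceback (most recent call last):
  File "<stdin>", line 4, in <module>
  File "h.py", line 25, in plan
    print("now",np.round(p,4),"yaw",np.degrees(np.arctan2(Q[1,1],Q[0,1])).round(2),"tilt",np.round(Q[:2,0],3),"F",np.round(o["ft_force"],1),"w",o["grip_width"].round(4),"t",o["time"], "q6",o["q"][5].round(2))
                                                                                                                                                ^^^^^^^^^^^^^^^^^^^^^
AttributeError: 'float' object has no attribute 'round'
```

```bash
sed -i 's/o\["grip_width"\].round(4)/round(o["grip_width"],4)/' h.py
python3 - <<'E'
from h import *
plan([.52,.09,.34],102,11)
E
```

```text
now [0.1605 0.604  0.2226] yaw 75.11 tilt [0. 0.] F [-0.2 -0.1 -0.4] w 0.0871 t 1.2 q6 -0.18
[np.float64(-10.7), np.float64(-36.8), np.float64(43.6)] [np.float64(-2.44), np.float64(0.0), np.float64(-0.0)]
[np.float64(-10.7), np.float64(-38.6), np.float64(42.0)] [np.float64(-2.44), np.float64(0.0), np.float64(-0.0)]
[np.float64(-10.7), np.float64(-40.3), np.float64(40.3)] [np.float64(-2.44), np.float64(0.0), np.float64(-0.0)]
[np.float64(-10.7), np.float64(-42.0), np.float64(38.5)] [np.float64(-2.44), np.float64(0.0), np.float64(-0.0)]
[np.float64(-10.7), np.float64(-43.6), np.float64(36.7)] [np.float64(-2.44), np.float64(0.0), np.float64(-0.0)]
[np.float64(-10.7), np.float64(-45.2), np.float64(34.8)] [np.float64(-2.44), np.float64(0.0), np.float64(-0.0)]
[np.float64(-10.7), np.float64(-46.6), np.float64(32.9)] [np.float64(-2.44), np.float64(0.0), np.float64(-0.0)]
[np.float64(-10.7), np.float64(-48.0), np.float64(30.8)] [np.float64(-2.44), np.float64(0.0), np.float64(-0.0)]
[np.float64(-10.7), np.float64(-49.2), np.float64(28.8)] [np.float64(-2.44), np.float64(0.0), np.float64(-0.0)]
[np.float64(-10.7), np.float64(-50.4), np.float64(26.6)] [np.float64(-2.44), np.float64(0.0), np.float64(-0.0)]
[np.float64(-10.7), np.float64(-51.5), np.float64(24.5)] [np.float64(-2.44), np.float64(0.0), np.float64(-0.0)]
```

```bash
sed -i 's/print(list(np.round(Qi.T@step\*1000,1)).*/print(np.round(Qi.T@step*1000,1).tolist(),np.round(np.degrees(w\/n),2).tolist())/' h.py
python3 -m inch '[[87,[-11,-37,44],[-2.4,0,0]],[87,[-11,-39,42],[-2.4,0,0]],[87,[-11,-40,40],[-2.4,0,0]],[87,[-11,-42,38],[-2.4,0,0]],[87,[-11,-44,37],[-2.4,0,0]],[87,[-11,-45,35],[-2.4,0,0]],[87,[-11,-47,33],[-2.4,0,0]],[87,[-11,-48,31],[-2.4,0,0]],[87,[-11,-49,29],[-2.4,0,0]],[87,[-11,-50,27],[-2.4,0,0]],[87,[-11,-51,24],[-2.4,0,0]],[87,[0,0,0],[0,0,0]]]'
python3 - <<'E'
from h import *
plan([.52,.09,.34],102,1)
P=imaging.camera_params("wrist")
im=imaging.camera("wrist"); cv2.imwrite("pics/w1.png",cv2.resize(im[:,:,::-1],(800,600)))
for t in("stop_face","park_mark","clamp","jaw_face","post_back","bed","housing","packer0"):
    z={"bed":0,"rack":0,"post_back":.062}.get(t,.012)
    print(t,[(round(x["confidence"],2),np.round(x["pixel"],1),np.round(onplane(P,x["pixel"],z)[:2],4)) for x in imaging.tip_of("wrist",t)[:4]])
E
```

```text
time: 2.7
position: [0.5358, 0.0772, 0.3491]
tool_rot: [-0.077, 0.699, 0.078, 0.707]
ft_force: [-0.2, 0.2, 0.4]
grip_width: 0.0866
now [0.5358 0.0772 0.3491] yaw 102.57 tilt [0.011 0.003] F [-0.2  0.2  0.4] w 0.0866 t 2.7 q6 -1.86
[8.9, 15.9, -12.8] [0.57, 0.67, -0.05]
stop_face [(0.67, array([220.9, 242.4]), array([0.6896, 0.0549]))]
park_mark []
clamp [(0.55, array([222.8, 176. ]), array([0.576 , 0.0359]))]
jaw_face [(0.88, array([220.8, 179. ]), array([0.5815, 0.0337]))]
post_back [(0.79, array([219.5, 161.8]), array([0.5458, 0.03  ]))]
bed [(0.65, array([255.8, 183.3]), array([0.5788, 0.0911])), (0.56, array([ 18.7, 212.7]), array([ 0.7167, -0.2933]))]
housing [(0.88, array([288.4, 196.9]), array([0.5869, 0.1474]))]
packer0 [(0.91, array([68.9, 88. ]), array([ 0.4938, -0.2161])), (0.91, array([107.2, 194.8]), array([ 0.6477, -0.1428])), (0.83, array([ 69.8, 114. ]), array([ 0.5317, -0.212 ])), (0.66, array([225.9, 179.6]), array([0.5807, 0.042 ]))]
```

View pics/w1.png

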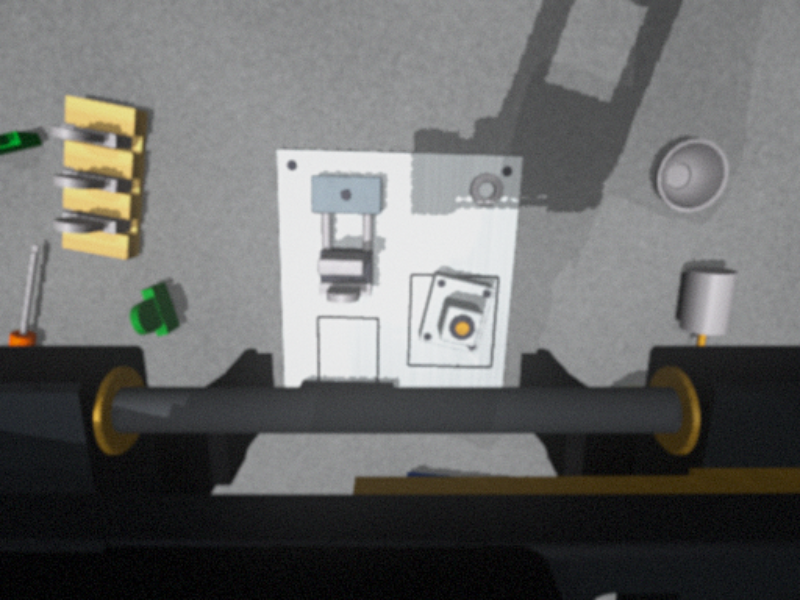

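The wrist view shows the rack on the left with three plates, and green look-alikes at (15,140) and (155,310). The clamp is at (345,265), the working outline at (348,350), and the housing at (460,325) is turned in its parking outline. The stop is hidden by the gripper, so I'm going lower and further forward.

```bash
python3 -m inch '[[87,[25,5,30],[0.3,0.7,0]],[87,[25,5,30],[0.2,0,0]],[87,[25,0,25],[0,0,0]],[87,[24,0,20],[0,0,0]],[87,[0,0,0],[0,0,0]]]'
python3 - <<'E'
from h import *
plan([.64,.10,.25],102,1)
P=imaging.camera_params("wrist")
im=imaging.camera("wrist"); cv2.imwrite("pics/w2.png",cv2.resize(im[:,:,::-1],(800,600),interpolation=cv2.INTER_CUBIC))
for t in("stop_face","park_mark","clamp","jaw_face","post_back","bed","housing"):
    z={"bed":0,"rack":0,"post_back":.062}.get(t,.012)
    print(t,[(round(x["confidence"],2),np.round(x["pixel"],1),np.round(onplane(P,x["pixel"],z)[:2],4)) for x in imaging.tip_of("wrist",t)[:2]])
E
```

```text
time: 3.78
position: [0.6343, 0.1193, 0.2478]
tool_rot: [-0.078, 0.703, 0.079, 0.702]
ft_force: [-0.8, 0.4, -1.0]
grip_width: 0.0869
now [0.6343 0.1193 0.2478] yaw 102.74 tilt [-0.002  0.001] F [-0.8  0.4 -1. ] w 0.0869 t 3.775 q6 -1.78
[-2.2, -20.1, 1.3] [0.74, -0.11, -0.1]
stop_face [(0.73, array([281.8, 138.1]), array([0.5863, 0.145 ])), (0.68, array([197.6, 202.1]), array([0.6905, 0.0575]))]
park_mark [(0.36, array([237.9, 124.8]), array([0.5825, 0.0884]))]
clamp []
jaw_face [(0.94, array([194.3, 109.1]), array([0.5759, 0.0328]))]
post_back [(0.74, array([185.8,  80.3]), array([0.5483, 0.028 ])), (0.34, array([195.9, 110.5]), array([0.576 , 0.0436]))]
bed [(0.77, array([238. , 125.9]), array([0.5842, 0.0883]))]
housing [(0.58, array([281.2, 134.4]), array([0.582 , 0.1432]))]
```

View pics/w2.png

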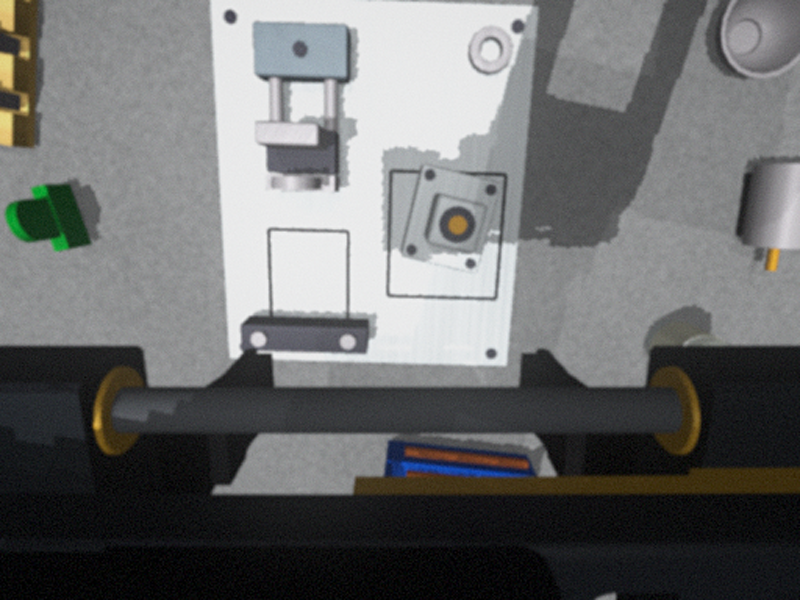

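The whole plate is in view. In this picture the working outline's near corners are (269,229) and (349,230), and the stop's face foot is at row ~319. The parking outline corners are (389,170), (506,174), (497,298) and (388,296). The housing boss is at (457,224). I'll fit poses from these.

```bash
cat > fit.py <<'E'
from h import *
from scipy.optimize import least_squares
P=imaging.camera_params("wrist"); s=512/800
def pl(L,z): return np.array([onplane(P,((np.array(p)+.5)*s-.5),z)[:2] for p in L])
E
python3 - <<'E'
from fit import *
bed=pl([(210,0),(537,6),(508,366),(229,357)],.012)
park=pl([(389,170),(506,174),(497,298),(388,296)],.012)
work=pl([(269,229),(349,230)],.012)
stop=pl([(243,318),(368,320)],.012)
stoptop=pl([(247,317),(368,321)],.040)
for n,a in(("bed",bed),("park",park)):
    c=a.mean(0);xd=(a[2]+a[3]-a[0]-a[1])/2;yd=(a[1]+a[2]-a[0]-a[3])/2
    print(n,c,np.linalg.norm(xd),np.linalg.norm(yd),np.degrees(np.arctan2(xd[1],xd[0])),np.degrees(np.arctan2(-yd[0],yd[1])))
print("work",work,work.mean(0),np.linalg.norm(work[1]-work[0]))
print("stop",stop,stop.mean(0),np.linalg.norm(stop[1]-stop[0]))
print("stoptop",stoptop, stoptop.mean(0))
h=pl([(425,164),(503,185),(476,272),(402,253)],.040); 
b=pl([(438,193),(487,207),(474,252),(428,240)],.080)
for n,a in(("hous",h),("boss",b)):
    c=a.mean(0);xd=(a[2]+a[3]-a[0]-a[1])/2;yd=(a[1]+a[2]-a[0]-a[3])/2
    print(n,c,np.linalg.norm(xd),np.linalg.norm(yd),np.degrees(np.arctan2(xd[1],xd[0])),np.degrees(np.arctan2(-yd[0],yd[1])))
print("stub",pl([(457,224)],.083))
print("jaw/packer0 foot front edge",pl([(267,190),(340,192)],.012), "jaw post back top", pl([(256,122),(319,127)],.087))
print("guide back",pl([(253,22),(349,26)],.036))
E
```

```text
bed [0.58679106 0.08703202] 0.2777149521460155 0.2400294416679413 11.116413024113223 11.162103871921898
park [0.60379158 0.1519775 ] 0.10101264377020665 0.09170638961329133 11.73941576154762 11.16788872933585
work [[0.62904411 0.01168304]
 [0.61572433 0.07498265]] [0.62238422 0.04333284] 0.06468583237374477
stop [[0.70793054 0.00177129]
 [0.6864934  0.10547008]] [0.69721197 0.05362068] 0.10589140785246613
stoptop [[0.69664477 0.01182613]
 [0.67901318 0.10547826]] [0.68782898 0.0586522 ]
hous [0.58797209 0.15019507] 0.06721061167457171 0.05913026504975742 -1.9297312040401307 -1.7972205975548812
boss [0.587472   0.14924433] 0.031215535078162254 0.033176289117737345 0.10476247290607452 -2.357964444716328
stub [[0.58772021 0.14909559]]
jaw/packer0 foot front edge [[0.59898719 0.00533933]
 [0.58789731 0.0621578 ]] jaw post back top [[0.55374542 0.01051289]
 [0.54811636 0.04944395]]
guide back [[ 0.48737146 -0.01592173]
 [ 0.47548327  0.04923677]]
```

```bash
python3 - <<'E'
from h import *
plan([.5879,.1495,.13],88.1,4)
E
```

```text
now [0.635  0.1184 0.2518] yaw 102.67 tilt [0.004 0.001] F [-0.   0.3 -0.4] w 0.087 t 4.175 q6 -1.78
[30.4, 10.1, -9.9] [3.64, 0.06, -0.01]
[30.4, 9.5, -10.5] [3.64, 0.06, -0.01]
[30.4, 8.8, -11.1] [3.64, 0.06, -0.01]
[30.4, 8.1, -11.6] [3.64, 0.06, -0.01]
```

```bash
python3 -m inch '[[87,[30,10,-10],[3.6,0,0]],[87,[30,9,-10],[3.6,0,0]],[87,[30,9,-11],[3.6,0,0]],[87,[30,8,-12],[3.6,0,0]],[87,[0,0,0],[0,0,0]]]'
python3 - <<'E'
from h import *
plan([.5879,.1495,.047],88.1,3)
P=imaging.camera_params("wrist")
im=imaging.camera("wrist"); cv2.imwrite("pics/w3.png",cv2.resize(im[:,:,::-1],(800,600),interpolation=cv2.INTER_CUBIC))
r=imaging.tip_of("wrist","housing"); print([(x["confidence"],x["pixel"],onplane(P,x["pixel"],.012)) for x in r])
E
```

```text
time: 4.8
position: [0.5896, 0.1489, 0.1334]
tool_rot: [0.014, 0.702, -0.013, 0.712]
ft_force: [0.7, -0.9, 0.1]
grip_width: 0.0869
now [0.5896 0.1489 0.1334] yaw 87.75 tilt [0.014 0.001] F [ 0.7 -0.9  0.1] w 0.0869 t 4.8 q6 -1.47
[28.8, 0.1, -1.0] [-0.12, 0.26, -0.03]
[28.8, 0.1, -0.8] [-0.12, 0.26, -0.03]
[28.8, 0.2, -0.7] [-0.12, 0.26, -0.03]
[(0.79, [252.0, 184.8], array([0.5849036 , 0.14783149, 0.012     ]))]
```

```bash
python3 -m inch '[[87,[29,0,-1],[0,0.4,0]],[87,[29,0,-1],[0,0.3,0]],[87,[28,0,-1],[0,0,0]],[87,[0,0,0],[0,0,0]]]'
python3 - <<'E'
from h import *
plan([.5879,.1495,.047],88.1,1)
E
```

```text
time: 5.4
position: [0.6037, 0.1475, 0.0575]
tool_rot: [0.015, 0.696, -0.012, 0.718]
ft_force: [0.4, -0.1, 0.3]
grip_width: 0.0872
now [0.6037 0.1475 0.0575] yaw 87.82 tilt [0.032 0.003] F [ 0.4 -0.1  0.3] w 0.0872 t 5.4 q6 -1.47
[10.0, 1.4, -16.2] [-0.29, 1.83, -0.22]
```

```bash
python3 -m inch '[[87,[4,1,-8],[0,0.9,0]],[87,[4,0,-8],[0,0.9,0]],[87,[0,0,0],[0,0,0]]]'
python3 - <<'E'
from h import *
plan([.5879,.1495,.047],88.1,1)
E
```

```text
time: 5.78
position: [0.5908, 0.1491, 0.0533]
tool_rot: [0.015, 0.704, -0.012, 0.709]
ft_force: [0.1, -1.0, -0.7]
grip_width: 0.0874
now [0.5908 0.1491 0.0533] yaw 87.83 tilt [0.007 0.004] F [ 0.1 -1.  -0.7] w 0.0874 t 5.775 q6 -1.47
[6.3, 0.3, -3.0] [-0.27, 0.4, -0.27]
```

```bash
python3 -m inch '[[87,[3,0,-1.5],[0,0.4,0]],[87,[3,0,-1],[0,0,0]],[50,[0,0,0],[0,0,0]],[25,[0,0,0],[0,0,0]],[25,[0,0,0],[0,0,0]],[25,[0,0,0],[0,0,0]]]' 30
python3 - <<'E'
from h import *
plan([.5879,.1495,.047],88.1,1)
E
```

```text
time: 6.52
position: [0.5889, 0.1494, 0.0478]
tool_rot: [0.015, 0.706, -0.012, 0.708]
ft_force: [0.6, 0.1, -0.0]
grip_width: 0.0547
now [0.5889 0.1494 0.0478] yaw 87.85 tilt [0.002 0.005] F [ 0.6  0.1 -0. ] w 0.0547 t 6.525 q6 -1.48
[0.8, 0.1, -1.0] [-0.25, 0.08, -0.28]
```

```bash
python3 -m inch '[[25,[0,0,0],[0,0,0]],[25,[0,0,0],[0,0,0]],[25,[0,0,0],[0,0,0]],[25,[0,0,0],[0,0,0]]]' 30
python3 - <<'E'
from h import *
a=np.radians(11.3);u=np.array([np.cos(a),np.sin(a)])
home=np.array([.695,.0578])-.035*u
print(home); t=home-.010*u
plan([*t,.0475],101.3,9)
E
```

```text
time: 7.02
position: [0.5891, 0.1498, 0.0478]
tool_rot: [0.015, 0.706, -0.011, 0.708]
ft_force: [0.3, -0.6, -0.8]
grip_width: 0.034
[0.66067849 0.05094188]
now [0.5891 0.1498 0.0478] yaw 87.86 tilt [0.002 0.005] F [ 0.3 -0.6 -0.8] w 0.034 t 7.025 q6 -1.48
[-0.0, -10.9, 7.3] [-1.49, 0.02, -0.03]
[-0.0, -11.1, 7.0] [-1.49, 0.02, -0.03]
[0.0, -11.3, 6.7] [-1.49, 0.02, -0.03]
[0.0, -11.5, 6.4] [-1.49, 0.02, -0.03]
[0.0, -11.6, 6.1] [-1.49, 0.02, -0.03]
[0.0, -11.8, 5.8] [-1.49, 0.02, -0.03]
[0.0, -11.9, 5.5] [-1.49, 0.02, -0.03]
[0.0, -12.1, 5.2] [-1.49, 0.02, -0.03]
[0.0, -12.2, 4.9] [-1.49, 0.02, -0.03]
```

```bash
python3 -m inch '[[25,[0,-5,8],[-1.3,0,0]],[25,[0,-5,8],[-1.3,0,0]],[25,[0,-6,8],[-1.3,0,0]],[25,[0,-6,8],[-1.3,0,0]],[25,[0,-8,8],[-1.3,0,0]]]' 30
python3 - <<'E'
from h import *
plan([.6509,.049,.0475],101.3,7)
E
```

```text
time: 7.65
position: [0.6008, 0.1342, 0.0498]
tool_rot: [-0.017, 0.727, 0.037, 0.686]
ft_force: [-9.8, 10.3, 12.3]
grip_width: 0.0338
now [0.6008 0.1342 0.0498] yaw 94.33 tilt [-0.06   0.027] F [-9.8 10.3 12.3] w 0.0338 t 7.65 q6 -1.65
[-0.4, -12.7, 6.2] [-0.99, -0.45, -0.28]
[-0.3, -12.8, 6.0] [-0.99, -0.45, -0.28]
[-0.2, -12.9, 5.8] [-0.99, -0.45, -0.28]
[-0.1, -13.0, 5.5] [-0.99, -0.45, -0.28]
[0.0, -13.1, 5.3] [-0.99, -0.45, -0.28]
[0.1, -13.2, 5.1] [-0.99, -0.45, -0.28]
[0.2, -13.3, 4.9] [-0.99, -0.45, -0.28]
```

```bash
python3 -m inch '[[25,[0,0,0],[0,-2,-1.5]],[25,[0,0,0],[0,0,0]]]' 30
python3 - <<'E'
from h import *
plan([.6509,.049,.0475],101.3,7)
E
```

```text
time: 7.9
position: [0.5981, 0.1345, 0.0486]
tool_rot: [-0.026, 0.716, 0.029, 0.697]
ft_force: [-4.3, 3.5, 1.5]
grip_width: 0.034
now [0.5981 0.1345 0.0486] yaw 94.45 tilt [-0.028  0.003] F [-4.3  3.5  1.5] w 0.034 t 7.9 q6 -1.62
[-0.1, -12.8, 6.6] [-0.98, -0.23, -0.06]
[-0.1, -12.9, 6.4] [-0.98, -0.23, -0.06]
[-0.0, -13.0, 6.1] [-0.98, -0.23, -0.06]
[0.0, -13.1, 5.9] [-0.98, -0.23, -0.06]
[0.1, -13.2, 5.7] [-0.98, -0.23, -0.06]
[0.1, -13.3, 5.5] [-0.98, -0.23, -0.06]
[0.1, -13.4, 5.2] [-0.98, -0.23, -0.06]
```

```bash
python3 -m inch '[[25,[0,-4,8],[-0.5,-1,0]],[25,[0,-6,8],[-1,-1,0]],[25,[0,-8,8],[-1,-1,0]],[25,[0,-8,8],[-1,-1,-0.5]],[25,[0,-8,8],[-1,-0.5,-0.5]]]' 8
python3 - <<'E'
from h import *
plan([.6509,.049,.0475],101.3,6)
E
```

```text
time: 8.52
position: [0.6268, 0.1102, 0.0478]
tool_rot: [-0.053, 0.699, 0.057, 0.711]
ft_force: [-4.6, 5.0, 3.4]
grip_width: 0.034
now [0.6268 0.1102 0.0478] yaw 98.93 tilt [0.016 0.006] F [-4.6  5.   3.4] w 0.034 t 8.525 q6 -1.74
[0.1, -10.7, 2.4] [-0.4, 0.16, -0.03]
[0.0, -10.7, 2.3] [-0.4, 0.16, -0.03]
[0.0, -10.7, 2.2] [-0.4, 0.16, -0.03]
[0.0, -10.7, 2.2] [-0.4, 0.16, -0.03]
[0.0, -10.8, 2.1] [-0.4, 0.16, -0.03]
[0.0, -10.8, 2.0] [-0.4, 0.16, -0.03]
```

Much better. Next comes the lateral leg.

```bash
python3 -m inch '[[25,[0,-10,4],[-0.4,0.3,0]],[25,[0,-11,3],[-0.5,0.2,-0.3]],[25,[0,-11,3],[-0.4,0,-0.3]],[25,[0,-11,2],[-0.4,0,-0.3]],[25,[0,-10,2],[-0.4,0,0]]]' 8
python3 - <<'E'
from h import *
plan([.6509,.049,.0475],101.3,3)
E
```

```text
time: 9.15
position: [0.6493, 0.0609, 0.0479]
tool_rot: [-0.07, 0.702, 0.066, 0.706]
ft_force: [-2.3, 4.5, 0.2]
grip_width: 0.0341
now [0.6493 0.0609 0.0479] yaw 101.04 tilt [ 0.005 -0.005] F [-2.3  4.5  0.2] w 0.0341 t 9.15 q6 -1.83
[0.2, -4.0, -0.2] [-0.09, 0.08, 0.12]
[0.2, -4.0, -0.3] [-0.09, 0.08, 0.12]
[0.1, -4.0, -0.3] [-0.09, 0.08, 0.12]
```

```bash
python3 -m inch '[[25,[0,-5,0],[-0.2,0,0.2]],[25,[0,-5,0],[0,0,0.2]],[25,[0,-3,0],[0,0,0]],[25,[0,0,0],[0,0,0]]]' 8
python3 - <<'E'
from h import *
plan([.6509,.049,.0475],101.3,1)
P=imaging.camera_params("wrist");im=imaging.camera("wrist"); cv2.imwrite("pics/w4.png",cv2.resize(im[:,:,::-1],(800,600),interpolation=cv2.INTER_CUBIC))
E
```

```text
time: 9.65
position: [0.6531, 0.0462, 0.048]
tool_rot: [-0.068, 0.702, 0.069, 0.706]
ft_force: [-0.3, 3.9, -0.5]
grip_width: 0.0341
now [0.6531 0.0462 0.048 ] yaw 101.19 tilt [0.006 0.002] F [-0.3  3.9 -0.5] w 0.0341 t 9.65 q6 -1.87
[0.5, 3.2, -1.6] [-0.11, 0.35, -0.04]
```

View pics/w4.png

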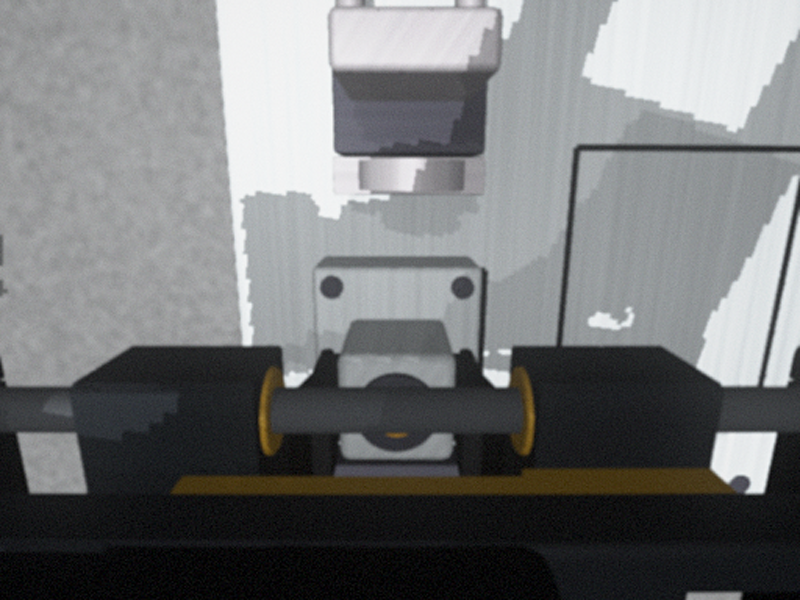

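The housing lies on the outline, its rear top edge running from (318,262) to (482,262). The outline's right line just shows at (485,300), while the left line is hidden. I'll work out the lateral offset.

```bash
python3 - <<'E'
from fit import *
a=np.radians(11.3);u=np.array([np.cos(a),np.sin(a)]);v=np.array([-u[1],u[0]])
def uv(n,x): print(n,[(round(p@u,4),round(p@v,4)) for p in x])
uv("right line",pl([(485,285),(484,350)],.012))
uv("hous top edge",pl([(316,268),(484,268)],.040)); uv("top sides",pl([(315,320),(484,320)],.040))
uv("boss top",pl([(341,385),(455,385)],.080))
uv("packer0 foot",pl([(333,193),(486,193)],.012)); uv("packer base top",pl([(333,193),(486,193)],.042))
uv("jaw top front",pl([(334,155),(486,155)],.040))
p=get_obs()["position"][:2]; uv("tcp",[p])
E
```

```text
right line [(np.float64(0.623), np.float64(-0.0464)), (np.float64(0.6511), np.float64(-0.0456))]
hous top edge [(np.float64(0.6108), np.float64(-0.1105)), (np.float64(0.6109), np.float64(-0.0522))]
top sides [(np.float64(0.6296), np.float64(-0.1117)), (np.float64(0.6297), np.float64(-0.0514))]
boss top [(np.float64(0.6371), np.float64(-0.0983)), (np.float64(0.6371), np.float64(-0.0662))]
packer0 foot [(np.float64(0.5862), np.float64(-0.1072)), (np.float64(0.5864), np.float64(-0.0476))]
packer base top [(np.float64(0.5854), np.float64(-0.1035)), (np.float64(0.5855), np.float64(-0.053))]
jaw top front [(np.float64(0.5733), np.float64(-0.103)), (np.float64(0.5734), np.float64(-0.0531))]
tcp [(np.float64(0.6494), np.float64(-0.0826))]
```

```bash
python3 -m inch '[[25,[0,4,0],[0,0.2,0]],[25,[0,2,0],[0,0,0]],[25,[0,0,5],[0,-0.3,0]],[25,[0,0,5],[0,-0.3,0]],[25,[0,0,5],[0,0,0]]]' 10
python3 - <<'E'
from h import *
a=np.radians(11.3);u=np.array([np.cos(a),np.sin(a)]);v=np.array([-u[1],u[0]])
p=get_obs()["position"][:2];f=get_obs()["ft_force"][:2]; print(p@u,p@v,f@u,f@v)
plan([*(.66*u-.079*v),.0475],101.3,1)
E
```

```text
time: 10.32
position: [0.6571, 0.0501, 0.0484]
tool_rot: [-0.073, 0.707, 0.069, 0.7]
ft_force: [-9.1, -5.4, 9.3]
grip_width: 0.0343
0.6541423364047447 -0.07958469821172284 -9.94019385809628 -3.5554745195182225
now [0.6571 0.0501 0.0484] yaw 101.5 tilt [-0.011 -0.006] F [-9.1 -5.4  9.3] w 0.0343 t 10.325 q6 -1.86
[0.8, 0.6, 5.9] [0.2, -0.66, 0.23]
```

```bash
python3 -m inch '[[25,[0,1,5],[0,-0.7,0.2]],[25,[-1,1,5],[0,-0.5,0]],[25,[0,0,6],[0,-0.3,0]]]' 10
python3 - <<'E'
from h import *
a=np.radians(11.3);u=np.array([np.cos(a),np.sin(a)]);v=np.array([-u[1],u[0]])
p=get_obs()["position"][:2];f=get_obs()["ft_force"][:2]; print(p@u,p@v,f@u,f@v)
plan([*(.66*u-.079*v),.0475],101.3,1)
E
```

```text
time: 10.7
position: [0.6609, 0.0525, 0.0479]
tool_rot: [-0.072, 0.708, 0.071, 0.699]
ft_force: [-11.8, -5.6, 8.9]
grip_width: 0.0338
0.6584238404557202 -0.07799449010408838 -12.621757705089335 -3.155740096626451
now [0.6609 0.0525 0.0479] yaw 101.61 tilt [-0.012 -0.003] F [-11.8  -5.6   8.9] w 0.0338 t 10.7 q6 -1.86
[0.4, -1.0, 1.6] [0.31, -0.72, 0.01]
```

```bash
python3 -m inch '[[25,[0,0,6],[0,-0.7,0]],[25,[0,0,7],[0,-0.5,0]],[25,[0,0,7],[0,-0.5,0]]]' 12
python3 - <<'E'
from h import *
a=np.radians(11.3);u=np.array([np.cos(a),np.sin(a)]);v=np.array([-u[1],u[0]])
p=get_obs()["position"][:2];f=get_obs()["ft_force"][:2]; print(p@u,p@v,f@u,f@v)
plan([*(.66*u-.079*v),.0475],101.3,1)
E
python3 -m inch '[[25,[0,0,8],[0,-0.5,0]],[25,[0,0,8],[0,-0.5,0]]]' 12
python3 - <<'E'
from h import *
a=np.radians(11.3);u=np.array([np.cos(a),np.sin(a)]);v=np.array([-u[1],u[0]])
p=get_obs()["position"][:2];f=get_obs()["ft_force"][:2]; print(p@u,p@v,f@u,f@v)
plan([*(.66*u-.079*v),.0475],101.3,1)
im=imaging.camera("wrist"); cv2.imwrite("pics/w5.png",cv2.resize(im[:,:,::-1],(800,600),interpolation=cv2.INTER_CUBIC))
E
```

```text
time: 11.08
position: [0.6613, 0.0527, 0.0478]
tool_rot: [-0.073, 0.713, 0.072, 0.693]
ft_force: [-14.2, -5.6, 9.6]
grip_width: 0.0339
0.6588224932793221 -0.0779237627246179 -14.983297318873412 -2.6992620491303487
now [0.6613 0.0527 0.0478] yaw 101.76 tilt [-0.028 -0.004] F [-14.2  -5.6   9.6] w 0.0339 t 11.075 q6 -1.86
[0.3, -1.1, 1.2] [0.46, -1.6, -0.12]
time: 11.32
position: [0.6622, 0.0528, 0.0475]
tool_rot: [-0.073, 0.719, 0.073, 0.687]
ft_force: [-14.9, -6.9, 10.2]
grip_width: 0.0339
0.6596889901491239 -0.07792450804002074 -15.917014518956297 -3.8200074622899067
now [0.6622 0.0528 0.0475] yaw 101.88 tilt [-0.045 -0.006] F [-14.9  -6.9  10.2] w 0.0339 t 11.325 q6 -1.86
[-0.1, -1.1, 0.3] [0.58, -2.6, -0.21]
```

View pics/w5.png

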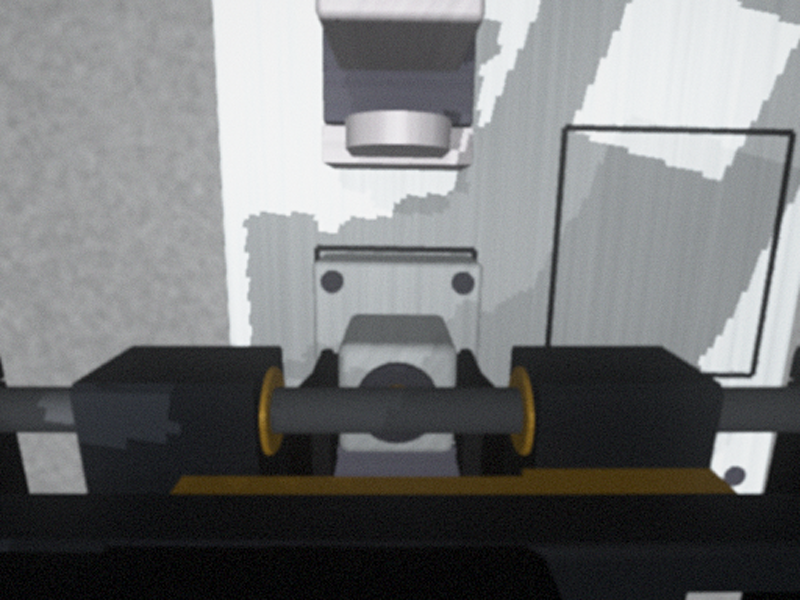

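The rear outline line now shows at (317..475, 249), and the housing's rear foot is just in front of it at row ~258. I'll measure the housing's position and the gap.

```bash
python3 - <<'E'
from fit import *
a=np.radians(11.3);u=np.array([np.cos(a),np.sin(a)]);v=np.array([-u[1],u[0]])
def uv(n,x): print(n,[(round(float(p@u),4),round(float(p@v),4)) for p in x])
uv("out line",pl([(317,249),(475,249)],.012)); 
uv("hous foot",pl([(317,261),(477,261)],.012)); uv("hous top rear",pl([(317,264),(479,264)],.040))
uv("packer base top front",pl([(323,164),(470,167)],.042)); uv("packer foot",pl([(323,164),(470,167)],.012))
uv("jaw top front",pl([(323,124),(474,126)],.040))
uv("park",pl([(566,128),(793,132),(756,375)],.012))
im=imaging.camera("wrist")
E
```

```text
out line [(0.6172, -0.1103), (0.6167, -0.0465)]
hous foot [(0.6221, -0.1104), (0.6215, -0.0454)]
hous top rear [(0.6199, -0.1061), (0.6194, -0.0495)]
packer base top front [(0.5864, -0.103), (0.5869, -0.0542)]
packer foot [(0.5841, -0.1072), (0.5847, -0.0498)]
jaw top front [(0.5735, -0.103), (0.5736, -0.0531)]
park [(0.5697, -0.0132), (0.5698, 0.076), (0.6694, 0.0771)]
```

Housing rear is at u≈0.620, about 3–4 mm inside the outline line, square and centred to within 1 mm. It stalled under a 15 N push, so it is at the stop. The gap ahead of packer0 is ≈34 mm, so two more plates are needed. I'm releasing and going to the rack.

```bash
python3 -m inch '[[25,[0,0,0],[0,0,0]],[60,[0,0,0],[0,0,0]],[60,[0,0,0],[0,-0.5,0]],[60,[0,0,0],[0,-0.5,0]],[60,[0,0,0],[0,0,0]],[60,[-35,0,0],[0,0,0]],[60,[-45,0,-5],[0,0,0]]]' 12
python3 - <<'E'
from h import *
a=np.radians(11.3)
plan([.56,-.19,.22],101.3,6)
E
```

```text
time: 12.3
position: [0.6592, 0.0533, 0.1257]
tool_rot: [-0.072, 0.713, 0.074, 0.693]
ft_force: [0.5, -0.5, 0.7]
grip_width: 0.0598
now [0.6592 0.0533 0.1257] yaw 101.87 tilt [-0.029  0.   ] F [ 0.5 -0.5  0.7] w 0.0598 t 12.3 q6 -1.86
[-15.2, -36.2, -25.0] [0.1, -0.27, -0.06]
[-15.3, -36.2, -24.8] [0.1, -0.27, -0.06]
[-15.4, -36.3, -24.7] [0.1, -0.27, -0.06]
[-15.5, -36.4, -24.6] [0.1, -0.27, -0.06]
[-15.6, -36.4, -24.4] [0.1, -0.27, -0.06]
[-15.6, -36.5, -24.3] [0.1, -0.27, -0.06]
```

```bash
python3 -m inch '[[60,[-20,-40,-18],[0,-0.4,0]],[60,[-18,-40,-18],[0,-0.4,0]],[60,[-15,-40,-18],[0,-0.4,0]],[60,[-10,-40,-18],[0,0,0]],[60,[-10,-40,-18],[0,0,0]],[60,[0,-40,-18],[0,0,0]],[60,[0,0,0],[0,0,0]]]'
python3 - <<'E'
from fit import *
plan([.60,-.19,.2],101.3,1)
im=imaging.camera("wrist"); cv2.imwrite("pics/w6.png",cv2.resize(im[:,:,::-1],(800,600),interpolation=cv2.INTER_CUBIC))
for t in("rack","packer1"): print(t,[(round(x["confidence"],2),np.round(np.array(x["pixel"])/s),np.round(onplane(P,x["pixel"],0 if t=="rack" else .008)[:2],4)) for x in imaging.tip_of("wrist",t)])
E
```

```text
time: 13.18
position: [0.6076, -0.2114, 0.2075]
tool_rot: [-0.074, 0.7, 0.074, 0.706]
ft_force: [-0.5, 0.3, -0.5]
grip_width: 0.0599
now [ 0.6076 -0.2114  0.2075] yaw 102.07 tilt [0.008 0.   ] F [-0.5  0.3 -0.5] w 0.0599 t 13.175 q6 -2.29
[7.4, 22.5, -3.1] [0.77, 0.45, 0.06]
rack [(0.68, array([415., 170.]), array([ 0.5329, -0.2137]))]
packer1 [(0.8, array([402., 228.]), array([ 0.5742, -0.2139])), (0.75, array([411., 168.]), array([ 0.5325, -0.2171])), (0.74, array([424., 115.]), array([ 0.4958, -0.2159])), (0.72, array([285., 120.]), array([ 0.5192, -0.3091])), (0.64, array([459., 348.]), array([ 0.6555, -0.1518])), (0.61, array([728., 309.]), array([0.582 , 0.0416]))]
```

View pics/w6.png

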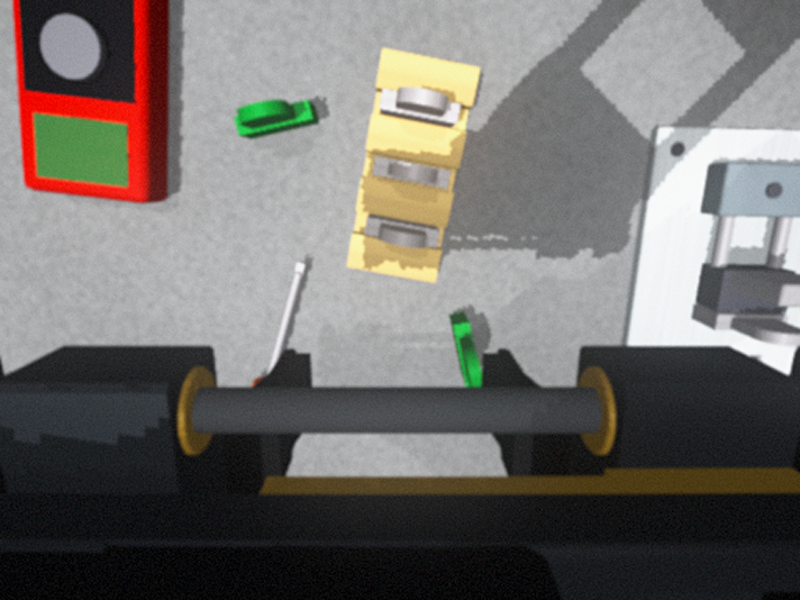

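Three silver plates stand in the rack: tab tops at about (400,233), (413,167) and (421,97). Green look-alikes are at (270,118) and (465,350).

```bash
python3 - <<'E'
from fit import *
a=pl([(384,48),(480,66),(436,282),(347,267)],.024)
c=a.mean(0);xd=(a[2]+a[3]-a[0]-a[1])/2;yd=(a[1]+a[2]-a[0]-a[3])/2
th=np.arctan2(xd[1],xd[0]);print("rack",c,np.linalg.norm(xd),np.linalg.norm(yd),np.degrees(th),np.degrees(np.arctan2(-yd[0],yd[1])))
for k in(-1,0,1): print(c+.04*k*np.array([np.cos(th),np.sin(th)]))
# plate lower-part shoulders top corners z=.038
print("shoulder",[pl(L,.038).mean(0) for L in([(366,226),(437,236)],[(373,161),(449,175)],[(381,98),(458,112)])])
print("tabtop mid",pl([(402,240),(413,174),(422,108)],.076), pl([(402,231),(413,164),(422,97)],.076))
E
```

```text
rack [ 0.53476303 -0.2128967 ] 0.14369163312934205 0.06324452151474076 1.7876841737495364 2.5942945912936417
[ 0.4947825  -0.21414453]
[ 0.53476303 -0.2128967 ]
[ 0.57474356 -0.21164886]
shoulder [array([ 0.5736768, -0.2108841]), array([ 0.53288611, -0.21358688]), array([ 0.49462063, -0.216773  ])]
tabtop mid [[ 0.57497369 -0.21081667]
 [ 0.53676634 -0.21281261]
 [ 0.50115116 -0.21577108]] [[ 0.56980263 -0.21195997]
 [ 0.53139214 -0.21403198]
 [ 0.49560136 -0.21705578]]
```

```bash
python3 -m inch '[[60,[25,0,-9],[2.5,0.3,0]],[60,[25,0,-8],[2.5,0,0]],[60,[25,0,-8],[2.5,0,0]],[60,[22,0,-6],[2.2,0,0]],[60,[0,0,0],[0,0,0]]]'
python3 - <<'E'
from h import *
plan([.5745,-.2115,.042],92.2,1)
E
```

```text
time: 13.95
position: [0.5795, -0.2027, 0.1078]
tool_rot: [-0.017, 0.706, 0.02, 0.708]
ft_force: [-0.5, 0.1, -0.0]
grip_width: 0.0601
now [ 0.5795 -0.2027  0.1078] yaw 92.98 tilt [0.003 0.004] F [-0.5  0.1 -0. ] w 0.0601 t 13.95 q6 -2.15
[65.7, -8.7, -5.6] [0.78, 0.15, -0.2]
```

```bash
python3 -m inch '[[60,[16,-4.5,-3],[0.8,0.2,-0.2]],[60,[16,-4,-3],[0,0,0]],[60,[16,0,0],[0,0,0]],[60,[0,0,0],[0,0,0]]]'
python3 - <<'E'
from h import *
plan([.5745,-.2115,.042],92.2,1)
E
```

```text
time: 14.45
position: [0.576, -0.2113, 0.0583]
tool_rot: [-0.015, 0.706, 0.014, 0.708]
ft_force: [-0.6, -0.1, 1.0]
grip_width: 0.06
now [ 0.576  -0.2113  0.0583] yaw 92.33 tilt [ 0.003 -0.002] F [-0.6 -0.1  1. ] w 0.06 t 14.45 q6 -2.14
[16.3, -0.1, -1.6] [0.13, 0.14, 0.13]
```

```bash
python3 -m inch '[[60,[8,0,-1.5],[0,0.2,0]],[60,[8,0,0],[0,0,0]],[22,[0,0,0],[0,0,0]],[22,[0,0,0],[0,0,0]],[22,[0,0,0],[0,0,0]],[22,[0,0,0],[0,0,0]],[22,[0,0,0],[0,0,0]]]' 35
python3 - <<'E'
from h import *
plan([.5745,-.2115,.1],92.2,1)
E
```

```text
time: 15.32
position: [0.576, -0.2127, 0.0426]
tool_rot: [-0.016, 0.706, 0.013, 0.708]
ft_force: [-0.9, 0.2, -1.8]
grip_width: 0.0296
now [ 0.576  -0.2127  0.0426] yaw 92.32 tilt [ 0.002 -0.005] F [-0.9  0.2 -1.8] w 0.0296 t 15.325 q6 -2.14
[-57.4, 1.0, -1.3] [0.12, 0.12, 0.27]
```

```bash
python3 -m inch '[[22,[-20,0,0],[0,0,0]],[22,[-40,0,0],[0,0,0]],[22,[-40,0,0],[0,0,0]],[22,[0,20,0],[-1.1,0,0]],[22,[0,30,0],[-1.5,0,0]],[22,[0,30,1],[-1.5,0,0]],[22,[0,30,2],[-1.5,0,0]],[22,[0,30,3],[-1.5,0,0]]]'
python3 - <<'E'
from h import *
plan([.5989,.0396,.10],101.3,4)
E
```

```text
time: 16.32
position: [0.5604, -0.0616, 0.1357]
tool_rot: [-0.056, 0.71, 0.062, 0.699]
ft_force: [0.1, 0.6, -2.6]
grip_width: 0.0292
now [ 0.5604 -0.0616  0.1357] yaw 99.54 tilt [-0.016  0.008] F [ 0.1  0.6 -2.6] w 0.0292 t 16.325 q6 -2.05
[9.0, 23.2, 13.8] [-0.44, -0.21, -0.15]
[9.0, 23.2, 14.0] [-0.44, -0.21, -0.15]
[8.9, 23.1, 14.1] [-0.44, -0.21, -0.15]
[8.9, 23.0, 14.3] [-0.44, -0.21, -0.15]
```

```bash
python3 -m inch '[[22,[0,22,15],[-0.4,-0.4,-0.2]],[22,[0,22,15],[-0.4,-0.4,-0.2]],[22,[0,22,14],[-0.4,0,0]],[22,[0,22,14],[-0.4,0,0]],[22,[5,5,0],[0,0,0]],[22,[0,0,0],[0,0,0]]]'
python3 - <<'E'
from fit import *
plan([.5989,.0396,.10],101.3,1)
im=imaging.camera("wrist"); cv2.imwrite("pics/w7.png",cv2.resize(im[:,:,::-1],(800,600),interpolation=cv2.INTER_CUBIC))
E
```

```text
time: 17.08
position: [0.5866, 0.0544, 0.118]
tool_rot: [-0.067, 0.714, 0.077, 0.693]
ft_force: [0.4, -0.5, -2.0]
grip_width: 0.0297
now [0.5866 0.0544 0.118 ] yaw 101.72 tilt [-0.031  0.011] F [ 0.4 -0.5 -2. ] w 0.0297 t 17.075 q6 -1.88
[17.5, -17.3, 9.6] [0.43, -1.61, -0.96]
```

View pics/w7.png

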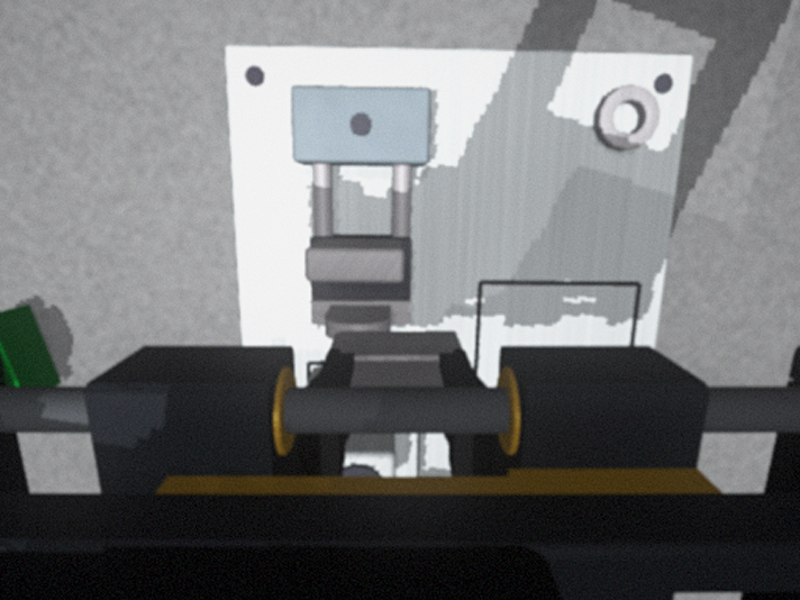

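The held plate's rear shoulder edge shows at (338..458, 333). I'll derive where it sits in the hand.

```bash
cat > held.py <<'E'
from fit import *
def held(pts,tx):
    o=get_obs();Q=R.from_quat(o["tool_rot"]).as_matrix();p=o["position"]
    for q in pts:
        c,d=ray(P,(np.array(q)+.5)*s-.5); c=Q.T@(c-p); d=Q.T@d
        print("tool yz mm",np.round((c+d*(tx-c[0])/d[0])[1:]*1000,1))
E
python3 - <<'E'
from held import *
held([(336,333),(458,333),(334,357),(461,357)],.0046); held([(336,333),(458,333)],.0346)
E
```

```text
tool yz mm [-21.4 -16. ]
tool yz mm [ 21.6 -15.9]
tool yz mm [-22.4  -7. ]
tool yz mm [23. -7.]
tool yz mm [-25.2  -6.6]
tool yz mm [25.6 -6.5]
```

```bash
python3 -m inch '[[22,[-4,-6,6],[0,-0.8,-0.5]],[22,[-2,-6,5],[0,-0.8,-0.5]],[22,[0,-5,0],[0,0,0]],[22,[0,0,0],[0,0,0]]]'
python3 - <<'E'
from fit import *
plan([.5998,.0398,.0475],101.3,1)
E
```

```text
time: 17.62
position: [0.6022, 0.0357, 0.1247]
tool_rot: [-0.072, 0.702, 0.07, 0.705]
ft_force: [-0.2, 0.8, -2.6]
grip_width: 0.0294
now [0.6022 0.0357 0.1247] yaw 101.49 tilt [ 0.003 -0.002] F [-0.2  0.8 -2.6] w 0.0294 t 17.625 q6 -1.9
[77.1, 4.7, -1.8] [0.19, 0.17, 0.16]
```

```bash
python3 -m inch '[[22,[10,3,-1],[0.2,0.2,0.2]],[22,[10,2,-1],[0,0,0]],[22,[10,0,0],[0,0,0]],[22,[0,0,0],[0,0,0]]]'
python3 - <<'E'
from fit import *
plan([.5998,.0398,.0475],101.3,1)
E
```

```text
time: 18.12
position: [0.5981, 0.0407, 0.0918]
tool_rot: [-0.069, 0.705, 0.07, 0.703]
ft_force: [0.2, -1.0, -3.3]
grip_width: 0.0294
now [0.5981 0.0407 0.0918] yaw 101.26 tilt [-0.003  0.001] F [ 0.2 -1.  -3.3] w 0.0294 t 18.125 q6 -1.89
[44.3, -1.3, 1.6] [-0.04, -0.16, -0.11]
```

```bash
python3 -m inch '[[22,[10,-1,2],[0,-0.2,-0.1]],[22,[10,0,0],[0,0,0]],[22,[10,0,0],[0,0,0]],[22,[0,0,0],[0,0,0]]]'
python3 - <<'E'
from fit import *
plan([.5998,.0398,.0475],101.3,1)
E
```

```text
time: 18.62
position: [0.6006, 0.0402, 0.0593]
tool_rot: [-0.069, 0.703, 0.07, 0.704]
ft_force: [-0.3, -0.0, -2.6]
grip_width: 0.0299
now [0.6006 0.0402 0.0593] yaw 101.28 tilt [0.001 0.   ] F [-0.3 -0.  -2.6] w 0.0299 t 18.625 q6 -1.89
[11.8, -0.2, -0.8] [-0.02, 0.04, -0.0]
```

```bash
python3 -m inch '[[22,[6,0,-1],[0,0,0]],[22,[5,0,0],[0,0,0]],[22,[1.5,0,0],[0,0,0]],[22,[0,0,0],[0,0,0]]]'
python3 - <<'E'
from fit import *
plan([.5998,.0398,.0475],101.3,1)
E
```

```text
time: 19.12
position: [0.6001, 0.0399, 0.0465]
tool_rot: [-0.07, 0.703, 0.069, 0.704]
ft_force: [-0.1, 0.6, -2.4]
grip_width: 0.0295
now [0.6001 0.0399 0.0465] yaw 101.27 tilt [0.002 0.   ] F [-0.1  0.6 -2.4] w 0.0295 t 19.125 q6 -1.89
[-1.0, 0.0, -0.3] [-0.03, 0.12, 0.02]
```

```bash
python3 -m inch '[[22,[1.5,0,0],[0,0,0]],[22,[1,0,0],[0,0,0]]]'; python3 -m inch '[[22,[1,0,0],[0,0,0]],[22,[0,0,0],[0,0,0]]]'
```

```text
time: 19.38
position: [0.6004, 0.0398, 0.0463]
tool_rot: [-0.07, 0.703, 0.069, 0.705]
ft_force: [-1.2, 0.8, 3.5]
grip_width: 0.0297
time: 19.62
position: [0.6004, 0.0398, 0.0465]
tool_rot: [-0.07, 0.702, 0.069, 0.705]
ft_force: [0.4, -0.1, -1.8]
grip_width: 0.0293
```

```bash
python3 -m inch '[[55,[0.5,0,0],[0,0,0]],[55,[0,0,0],[0,0,0]],[55,[0,0,0],[0,0,0]],[55,[-5,0,0],[0,0,0]],[55,[-20,0,0],[0,0,0]],[55,[-40,0,0],[0,0,0]],[55,[-30,0,0],[0,0,0]]]'
python3 - <<'E'
from h import *
plan([.5355,-.213,.11],92.2,8)
E
```

```text
time: 20.5
position: [0.5996, 0.0398, 0.1411]
tool_rot: [-0.069, 0.704, 0.07, 0.704]
ft_force: [0.8, -0.2, 0.2]
grip_width: 0.0549
now [0.5996 0.0398 0.1411] yaw 101.27 tilt [0. 0.] F [ 0.8 -0.2  0.2] w 0.0549 t 20.5 q6 -1.89
[3.9, -29.4, -14.0] [1.13, 0.0, -0.0]
[3.9, -29.7, -13.5] [1.13, 0.0, -0.0]
[3.9, -30.0, -12.9] [1.13, 0.0, -0.0]
[3.9, -30.2, -12.3] [1.13, 0.0, -0.0]
[3.9, -30.4, -11.7] [1.13, 0.0, -0.0]
[3.9, -30.7, -11.1] [1.13, 0.0, -0.0]
[3.9, -30.9, -10.5] [1.13, 0.0, -0.0]
[3.9, -31.1, -9.8] [1.13, 0.0, -0.0]
```

```bash
python3 -m inch '[[55,[0,-29,-14],[1.1,0,0]],[55,[4,-30,-14],[1.1,0,0]],[55,[4,-30,-13],[1.1,0,0]],[55,[4,-30,-12],[1.1,0,0]],[55,[4,-30,-12],[1.1,0,0]],[55,[4,-31,-11],[1.1,0,0]],[55,[4,-31,-10],[1.1,0,0]],[55,[0,-28,-8],[1.1,0,0]],[55,[0,0,0],[0,0,0]]]'
python3 - <<'E'
from h import *
plan([.5345,-.213,.06],92.2,2)
E
```

```text
time: 21.62
position: [0.5406, -0.2178, 0.1241]
tool_rot: [-0.016, 0.701, 0.013, 0.713]
ft_force: [-0.1, -0.0, -0.4]
grip_width: 0.0548
now [ 0.5406 -0.2178  0.1241] yaw 92.31 tilt [ 0.016 -0.004] F [-0.1 -0.  -0.4] w 0.0548 t 21.625 q6 -2.19
[32.0, 2.7, -3.4] [0.06, 0.47, 0.14]
[32.0, 2.6, -3.2] [0.06, 0.47, 0.14]
```

```bash
python3 -m inch '[[55,[16,3,-3],[0,0.5,0.2]],[55,[16,2,-3],[0,0.4,0]],[55,[16,0,-1],[0,0,0]],[55,[14,0,0],[0,0,0]],[55,[0,0,0],[0,0,0]]]'
python3 - <<'E'
from h import *
plan([.5345,-.213,.0425],92.2,1)
E
```

```text
time: 22.25
position: [0.5324, -0.2084, 0.0565]
tool_rot: [-0.015, 0.708, 0.016, 0.706]
ft_force: [0.8, 0.3, 0.1]
grip_width: 0.0552
now [ 0.5324 -0.2084  0.0565] yaw 92.54 tilt [-0.004  0.002] F [0.8 0.3 0.1] w 0.0552 t 22.25 q6 -2.18
[14.0, -4.7, 1.9] [0.34, -0.22, -0.13]
```

```bash
python3 -m inch '[[55,[7,-3,1.5],[0.3,-0.2,-0.1]],[55,[7,-2,0],[0,0,0]],[22,[0,0,0],[0,0,0]],[22,[0,0,0],[0,0,0]],[22,[0,0,0],[0,0,0]],[22,[0,0,0],[0,0,0]],[22,[0,0,0],[0,0,0]]]' 35
python3 - <<'E'
from h import *
plan([.5345,-.213,.0425],92.2,1)
E
```

```text
time: 23.12
position: [0.5357, -0.215, 0.0427]
tool_rot: [-0.014, 0.706, 0.013, 0.708]
ft_force: [0.5, -0.7, -2.2]
grip_width: 0.0296
now [ 0.5357 -0.215   0.0427] yaw 92.21 tilt [ 0.003 -0.002] F [ 0.5 -0.7 -2.2] w 0.0296 t 23.125 q6 -2.18
[0.2, 2.1, -1.1] [0.01, 0.19, 0.13]
```

```bash
python3 -m inch '[[22,[-20,0,0],[0,0,0]],[22,[-40,0,0],[0,0,0]],[22,[-40,0,0],[0,0,0]],[22,[0,20,8],[-1,0,0]],[22,[0,30,13],[-1.4,0,0]],[22,[0,30,14],[-1.4,0,0]],[22,[0,30,16],[-1.4,0,0]],[22,[0,30,18],[-1.4,0,0]],[22,[0,30,18],[-1.4,0,0]],[22,[0,30,18],[-1,0,0]],[22,[0,20,8],[0,0,0]],[22,[0,0,0],[0,0,0]]]'
python3 - <<'E'
from h import *
plan([.6155,.043,.13],101.3,2)
E
```

```text
time: 24.62
position: [0.6098, 0.0395, 0.1284]
tool_rot: [-0.067, 0.714, 0.079, 0.693]
ft_force: [0.4, 0.3, -2.2]
grip_width: 0.03
now [0.6098 0.0395 0.1284] yaw 101.81 tilt [-0.032  0.015] F [ 0.4  0.3 -2.2] w 0.03 t 24.625 q6 -1.91
[-0.9, 1.2, 3.1] [0.26, -0.81, -0.6]
[-0.8, 1.2, 3.1] [0.26, -0.81, -0.6]
```

Levelling the tool, then a picture of the gap and the held plate.

```bash
python3 -m inch '[[22,[-2,1,2],[0.2,-0.9,-0.6]],[22,[0,1,1],[0.2,-0.8,-0.5]],[22,[0,0,0],[0,0,0]]]'
python3 - <<'E'
from h import *
plan([.6155,.043,.13],101.3,1)
im=imaging.camera("wrist"); cv2.imwrite("pics/w8.png",cv2.resize(im[:,:,::-1],(800,600),interpolation=cv2.INTER_CUBIC))
E
```

```text
time: 25.0
position: [0.6102, 0.0413, 0.1283]
tool_rot: [-0.07, 0.704, 0.07, 0.703]
ft_force: [0.3, 0.8, -2.8]
grip_width: 0.0293
now [0.6102 0.0413 0.1283] yaw 101.36 tilt [-0.002  0.001] F [ 0.3  0.8 -2.8] w 0.0293 t 25.0 q6 -1.88
[-1.7, 0.6, 5.6] [0.06, -0.09, -0.08]
```

View pics/w8.png

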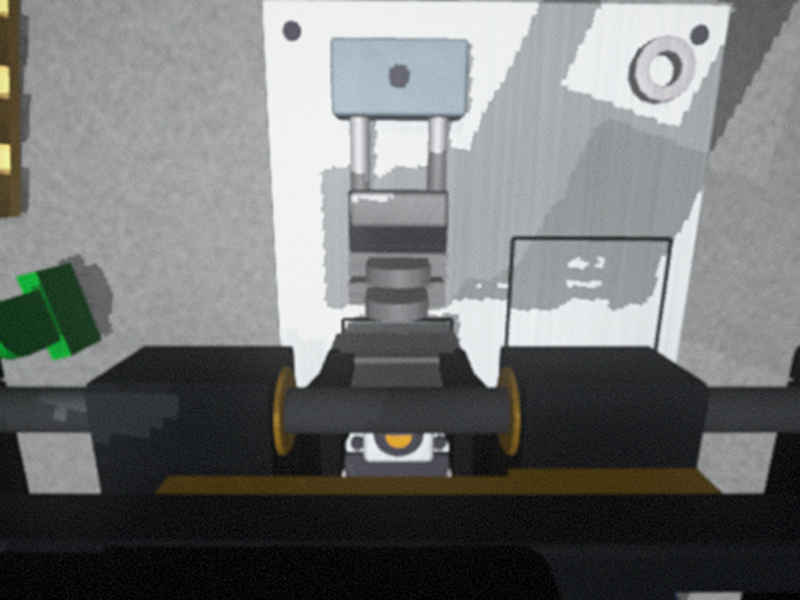

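Plate 2 stands upright beside packer0, its shoulder front edge at about (350..445, 304). The outline line is at row 319, and the held plate's lower rear edge is at row ~333.

```bash
python3 - <<'E'
from held import *
held([(337,333),(458,333)],.0346)
a=np.radians(11.3);u=np.array([np.cos(a),np.sin(a)]);v=np.array([-u[1],u[0]])
def uv(n,x): print(n,[(round(float(p@u),4),round(float(p@v),4)) for p in x])
uv("p0 rear/jaw",pl([(350,253),(446,253)],.042))
uv("gap line",pl([(350,278),(445,278)],.042))
uv("p2 front",pl([(350,304),(445,304)],.042)); uv("line",pl([(343,319),(452,319)],.012))
c=[np.array([0,0])]
p=get_obs()["position"][:2];uv("tcp",[p])
im=imaging.camera("wrist"); 
g=cv2.cvtColor(im,cv2.COLOR_RGB2GRAY)[150:212,230:280].mean(1).round().astype(int); print(list(zip([round(x/s) for x in range(150,212)],g.tolist())))
E
```

```text
tool yz mm [-24.8  -6.6]
tool yz mm [25.6 -6.5]
p0 rear/jaw [(0.5739, -0.1026), (0.5739, -0.0541)]
gap line [(0.5868, -0.1029), (0.5868, -0.0543)]
p2 front [(0.6005, -0.1032), (0.6005, -0.054)]
line [(0.617, -0.1104), (0.617, -0.0465)]
tcp [(0.6066, -0.0792)]
[(234, 71), (236, 70), (238, 71), (239, 70), (241, 70), (242, 71), (244, 72), (245, 73), (247, 71), (248, 68), (250, 75), (252, 103), (253, 136), (255, 141), (256, 123), (258, 103), (259, 96), (261, 95), (262, 94), (264, 93), (266, 95), (267, 102), (269, 116), (270, 126), (272, 130), (273, 129), (275, 125), (277, 120), (278, 118), (280, 118), (281, 122), (283, 129), (284, 131), (286, 121), (288, 104), (289, 96), (291, 95), (292, 94), (294, 94), (295, 93), (297, 93), (298, 94), (300, 97), (302, 106), (303, 121), (305, 132), (306, 137), (308, 140), (309, 144), (311, 147), (312, 143), (314, 136), (316, 127), (317, 110), (319, 102), (320, 107), (322, 107), (323, 99), (325, 94), (327, 96), (328, 93), (330, 92)]
```

```bash
python3 -m inch '[[22,[2,1,3],[0,0,0]],[22,[8,0,2],[0,0,0]],[22,[10,0,0],[0,0,0]],[22,[10,0,0],[0,0,0]],[22,[0,0,0],[0,0,0]]]'
python3 - <<'E'
from h import *
plan([.6146,.0427,.0475],101.3,1)
E
```

```text
time: 25.72
position: [0.6158, 0.0422, 0.096]
tool_rot: [-0.069, 0.704, 0.07, 0.703]
ft_force: [0.5, 0.2, -2.7]
grip_width: 0.0296
now [0.6158 0.0422 0.096 ] yaw 101.26 tilt [-0.002  0.001] F [ 0.5  0.2 -2.7] w 0.0296 t 25.725 q6 -1.88
[48.5, 0.6, -1.0] [-0.04, -0.07, -0.08]
```

```bash
python3 -m inch '[[22,[9,0.5,-1],[0,0,0]],[22,[9,0,0],[0,0,0]],[22,[0,0,0],[0,0,0]]]'
python3 - <<'E'
from h import *
plan([.6146,.0427,.0475],101.3,1)
E
python3 -m inch '[[22,[8,0,0],[0,0,0]],[22,[6,0,0],[0,0,0]],[22,[0,0,0],[0,0,0]]]'
python3 - <<'E'
from h import *
plan([.6146,.0427,.0475],101.3,1)
E
```

```text
time: 26.1
position: [0.6146, 0.0427, 0.0766]
tool_rot: [-0.069, 0.704, 0.07, 0.703]
ft_force: [-0.2, 1.1, -2.2]
grip_width: 0.0296
now [0.6146 0.0427 0.0766] yaw 101.27 tilt [-0.002  0.001] F [-0.2  1.1 -2.2] w 0.0296 t 26.1 q6 -1.88
[29.1, -0.0, 0.1] [-0.03, -0.09, -0.08]
time: 26.48
position: [0.6149, 0.0426, 0.0618]
tool_rot: [-0.069, 0.704, 0.07, 0.703]
ft_force: [0.5, -0.8, -2.2]
grip_width: 0.0292
now [0.6149 0.0426 0.0618] yaw 101.27 tilt [-0.001  0.001] F [ 0.5 -0.8 -2.2] w 0.0292 t 26.475 q6 -1.88
[14.3, 0.1, -0.3] [-0.03, -0.04, -0.07]
```

```bash
python3 -m inch '[[22,[8,0,0],[0,0,0]],[22,[5,0,0],[0,0,0]],[22,[2,0,0],[0,0,0]],[22,[1,0,0],[0,0,0]]]'
python3 -m inch '[[22,[1.5,0,0],[0,0,0]],[22,[0,0,0],[0,0,0]]]'
```

```text
time: 26.98
position: [0.6156, 0.0425, 0.0465]
tool_rot: [-0.069, 0.704, 0.07, 0.704]
ft_force: [-2.7, -0.6, 8.2]
grip_width: 0.0295
time: 27.22
position: [0.6158, 0.0426, 0.047]
tool_rot: [-0.069, 0.703, 0.07, 0.704]
ft_force: [0.4, 0.4, -1.9]
grip_width: 0.0296
```

```bash
python3 -m inch '[[55,[0.5,0,0],[0,0,0]],[55,[0,0,0],[0,0,0]],[55,[0,0,0],[0,0,0]],[55,[-5,0,0],[0,0,0]],[55,[-20,0,0],[0,0,0]],[55,[-40,0,0],[0,0,0]],[40,[-40,0,-10],[0,0,0]],[20,[0,0,-20],[0,0,0]],[0,[0,0,0],[0,0,0]]]'
python3 - <<'E'
from h import *
a=np.radians(11.3);u=np.array([np.cos(a),np.sin(a)]);v=np.array([-u[1],u[0]])
plan([*(.505*u-.0785*v),.15],101.3,4)
im=imaging.camera("wrist"); cv2.imwrite("pics/w9.png",cv2.resize(im[:,:,::-1],(800,600),interpolation=cv2.INTER_CUBIC))
E
```

```text
time: 28.35
position: [0.5874, 0.0363, 0.1563]
tool_rot: [-0.07, 0.702, 0.069, 0.706]
ft_force: [0.1, -0.8, -0.5]
grip_width: 0.0325
now [0.5874 0.0363 0.1563] yaw 101.28 tilt [0.005 0.   ] F [ 0.1 -0.8 -0.5] w 0.0325 t 28.35 q6 -1.9
[1.5, 0.2, -19.5] [-0.01, 0.07, 0.01]
[1.5, 0.2, -19.5] [-0.01, 0.07, 0.01]
[1.5, 0.2, -19.5] [-0.01, 0.07, 0.01]
[1.5, 0.2, -19.5] [-0.01, 0.07, 0.01]
```

View pics/w9.png

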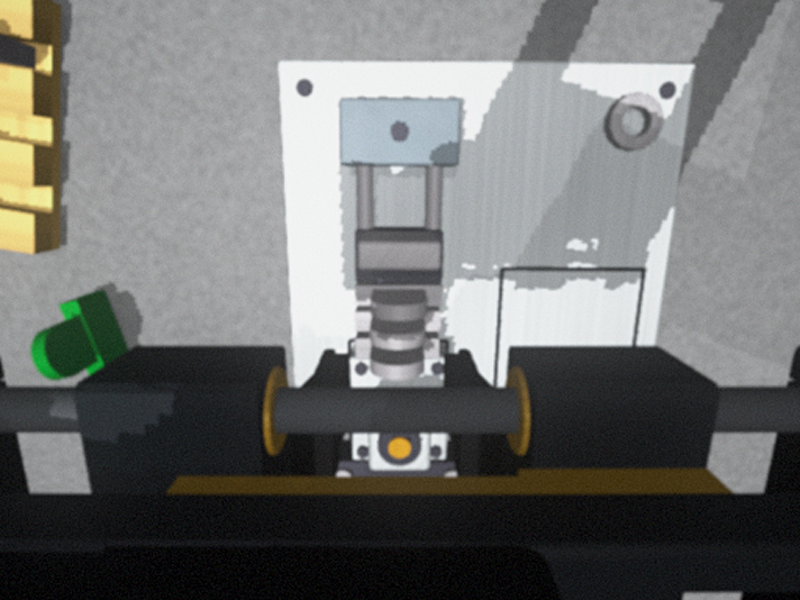

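All three plates stand upright and parallel in front of the housing, with tabs at (399,300), (399,330) and (399,357). The post top is at (400,252). Now going behind the post.

```bash
python3 - <<'E'
from fit import *
a=np.radians(11.3);u=np.array([np.cos(a),np.sin(a)]);v=np.array([-u[1],u[0]])
for z in(.040,.087):
    for r in(233,268,): print(z,r,[(round(float(p@u),4),round(float(p@v),4)) for p in pl([(357,r),(442,r)],z)])
E
python3 -m inch '[[0,[0,0,-20],[0,0.1,0]],[0,[0,0,-22],[0,0.1,0]],[0,[0,0,-22],[0,0,0]],[0,[0,0,-22],[0,0,0]],[0,[0,0,0],[0,0,0]]]'
python3 - <<'E'
from h import *
a=np.radians(11.3);u=np.array([np.cos(a),np.sin(a)]);v=np.array([-u[1],u[0]])
plan([*(.505*u-.0785*v),.057],101.3,1)
E
```

```text
0.04 233 [(0.5462, -0.1022), (0.5463, -0.0546)]
0.04 268 [(0.5661, -0.1026), (0.5661, -0.0541)]
0.087 233 [(0.541, -0.0984), (0.5411, -0.0589)]
0.087 268 [(0.5575, -0.0988), (0.5576, -0.0585)]
time: 29.02
position: [0.5083, 0.0189, 0.1545]
tool_rot: [-0.07, 0.7, 0.069, 0.707]
ft_force: [0.2, -0.1, -1.0]
grip_width: 0.0002
now [0.5083 0.0189 0.1545] yaw 101.29 tilt [ 0.009 -0.001] F [ 0.2 -0.1 -1. ] w 0.0002 t 29.025 q6 -1.95
[97.5, 2.8, 2.0] [-0.01, 0.5, 0.14]
```

```bash
python3 -m inch '[[0,[14,1,0],[0,0.3,0.1]],[0,[14,1,0],[0,0.2,0]],[0,[14,1,0],[0,0,0]],[0,[14,0,0],[0,0,0]],[0,[0,0,0],[0,0,0]]]'
python3 - <<'E'
from h import *
a=np.radians(11.3);u=np.array([np.cos(a),np.sin(a)]);v=np.array([-u[1],u[0]])
plan([*(.505*u-.0785*v),.057],101.3,1)
E
```

```text
time: 29.65
position: [0.5119, 0.0222, 0.0929]
tool_rot: [-0.07, 0.703, 0.069, 0.704]
ft_force: [1.0, 0.2, -0.9]
grip_width: 0.0008
now [0.5119 0.0222 0.0929] yaw 101.32 tilt [ 0.002 -0.001] F [ 1.   0.2 -0.9] w 0.0008 t 29.65 q6 -1.94
[35.9, 0.1, -1.4] [0.02, 0.08, 0.06]
```

```bash
python3 -m inch '[[0,[14,0,-1.5],[0,0,0]],[0,[12,0,0],[0,0,0]],[0,[10,0,0],[0,0,0]],[0,[0,0,0],[0,0,0]],[0,[0,0,9],[0,0,0]],[0,[0,0,9],[0,0,0]],[0,[0,0,0],[0,0,0]]]'
cat > st.py <<'E'
from h import *
a=np.radians(11.3);u=np.array([np.cos(a),np.sin(a)]);v=np.array([-u[1],u[0]])
o=get_obs();p=o["position"][:2];f=o["ft_force"][:2];print("u,v",round(p@u,4),round(p@v,4),"Fu,v",round(f@u,1),round(f@v,1))
plan([*(.55*u-.0785*v),.057],101.3,1)
E
python3 st.py
```

```text
time: 30.52
position: [0.5311, 0.0253, 0.0554]
tool_rot: [-0.07, 0.702, 0.069, 0.705]
ft_force: [0.2, 0.4, 0.2]
grip_width: 0.0004
u,v 0.5258 -0.0793 Fu,v 0.3 0.4
now [0.5311 0.0253 0.0554] yaw 101.31 tilt [ 0.005 -0.001] F [0.2 0.4 0.2] w 0.0004 t 30.525 q6 -1.93
[-1.5, 0.7, 24.3] [0.01, 0.29, 0.13]
```

Now pushing forward gently.

```bash
python3 -m inch '[[0,[0,0.5,4],[0,0,0]],[0,[0,0,4],[0,0,0]],[0,[0,0,3],[0,0,0]]]'; python3 st.py
python3 -m inch '[[0,[0,0,4],[0,0,0]],[0,[0,0,4],[0,0,0]],[0,[0,0,4],[0,0,0]]]'; python3 st.py
```

```text
time: 30.9
position: [0.5384, 0.0278, 0.0556]
tool_rot: [-0.071, 0.705, 0.07, 0.702]
ft_force: [-6.4, -3.9, 3.6]
grip_width: 0.0005
u,v 0.5334 -0.0783 Fu,v -7.0 -2.6
now [0.5384 0.0278 0.0556] yaw 101.39 tilt [-0.003 -0.002] F [-6.4 -3.9  3.6] w 0.0005 t 30.9 q6 -1.92
[-1.5, -0.3, 16.6] [0.09, -0.21, 0.08]
time: 31.28
position: [0.5402, 0.0288, 0.055]
tool_rot: [-0.071, 0.712, 0.07, 0.694]
ft_force: [-6.0, -3.7, 5.5]
grip_width: 0.0006
u,v 0.5354 -0.0776 Fu,v -6.6 -2.4
now [0.5402 0.0288 0.055 ] yaw 101.51 tilt [-0.025 -0.004] F [-6.  -3.7  5.5] w 0.0006 t 31.275 q6 -1.91
[-2.4, -1.0, 14.5] [0.21, -1.46, -0.08]
```

```bash
python3 -m inch '[[0,[-0.5,-0.3,5],[0,-1,0]],[0,[-0.5,-0.3,5],[0,-1,0]],[0,[-0.5,0,5],[0,-1,0]]]'; python3 st.py
python3 -m inch '[[0,[-0.3,0,5],[0,-1,0]],[0,[-0.3,0,5],[0,-1,0]],[0,[-0.3,0,5],[0,-1,0]]]'; python3 st.py
```

```text
time: 31.65
position: [0.5416, 0.0293, 0.0548]
tool_rot: [-0.07, 0.704, 0.074, 0.703]
ft_force: [-7.6, -6.7, 3.0]
grip_width: 0.0005
u,v 0.5369 -0.0774 Fu,v -8.8 -5.0
now [0.5416 0.0293 0.0548] yaw 101.7 tilt [-0.003  0.005] F [-7.6 -6.7  3. ] w 0.0005 t 31.65 q6 -1.93
[-2.2, -1.2, 13.1] [0.4, -0.1, -0.29]
time: 32.02
position: [0.5424, 0.0295, 0.0545]
tool_rot: [-0.07, 0.696, 0.077, 0.711]
ft_force: [-7.8, -6.9, 5.3]
grip_width: 0.0007
u,v 0.5377 -0.0774 Fu,v -9.0 -5.2
now [0.5424 0.0295 0.0545] yaw 101.92 tilt [0.019 0.012] F [-7.8 -6.9  5.3] w 0.0007 t 32.025 q6 -1.96
[-2.3, -1.3, 12.4] [0.61, 1.23, -0.47]
```

```bash
python3 -m inch '[[0,[-0.5,-1,8],[0.2,0.5,0]],[0,[-0.5,-1,8],[0.2,0,0]],[0,[-0.5,-0.5,8],[0.2,-0.5,0]]]'; python3 st.py
python3 -m inch '[[0,[-0.5,-0.5,8],[0,-0.5,0]],[0,[-0.3,0,8],[0,-0.5,0]],[0,[-0.3,0,8],[0,-0.5,0]]]'; python3 st.py
```

```text
time: 32.4
position: [0.5454, 0.0307, 0.0547]
tool_rot: [-0.066, 0.712, 0.076, 0.695]
ft_force: [-15.8, -10.8, 11.1]
grip_width: 0.0004
u,v 0.5409 -0.0768 Fu,v -17.6 -7.5
now [0.5454 0.0307 0.0547] yaw 101.49 tilt [-0.026  0.012] F [-15.8 -10.8  11.1] w 0.0004 t 32.4 q6 -1.93
[-2.5, -1.7, 9.1] [0.2, -1.36, -0.96]
time: 32.78
position: [0.5445, 0.0312, 0.0545]
tool_rot: [-0.067, 0.722, 0.079, 0.685]
ft_force: [-13.5, -9.2, 11.4]
grip_width: 0.0002
u,v 0.54 -0.0761 Fu,v -15.0 -6.4
now [0.5445 0.0312 0.0545] yaw 101.82 tilt [-0.054  0.012] F [-13.5  -9.2  11.4] w 0.0002 t 32.775 q6 -1.93
[-3.1, -2.4, 9.8] [0.55, -2.89, -1.28]
```

```bash
python3 - <<'E'
from h import *
a=imaging.camera("scene")[185:265,250:350]; b=imaging.camera("wrist")
a=cv2.resize(a,(500,400),interpolation=cv2.INTER_CUBIC); b=cv2.resize(b[40:240,150:350],(400,400),interpolation=cv2.INTER_CUBIC)
c=cv2.resize(imaging.camera("side")[150:215,220:320],(400,260),interpolation=cv2.INTER_CUBIC)
cv=np.hstack([a,b]); cv2.imwrite("pics/m1.png",cv2.resize(cv,(800,356))[:,:,::-1])
E
```

```text
(no output)
```

View pics/m1.png

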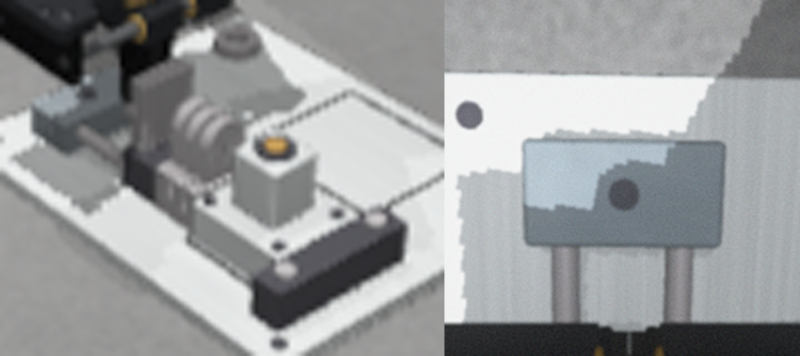

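The crop shows the three plates closed up tightly between the jaw and housing, with the housing flush at the end stop: the pack is nipped. I'll level the tool and push more firmly.

```bash
python3 -m inch '[[0,[-1.5,-1.5,9],[0.3,-1.5,-0.6]],[0,[-1.5,-1.5,10],[0.2,-1.5,-0.6]],[0,[-1,-1,10],[0,-1,0]]]'; python3 st.py
python3 -m inch '[[0,[-1.5,-1,11],[0.2,-1.5,-0.5]],[0,[-1.5,-1,11],[0.2,-1,0]]]'; python3 st.py
```

```text
time: 33.3
position: [0.5449, 0.031, 0.0543]
tool_rot: [-0.069, 0.718, 0.074, 0.688]
ft_force: [-17.7, -9.6, 13.8]
grip_width: 0.0004
u,v 0.5404 -0.0764 Fu,v -19.3 -6.0
now [0.5449 0.031  0.0543] yaw 101.6 tilt [-0.043  0.003] F [-17.7  -9.6  13.8] w 0.0004 t 33.3 q6 -1.92
[-3.1, -2.1, 9.5] [0.32, -2.36, -0.67]
time: 33.55
position: [0.5456, 0.0311, 0.0544]
tool_rot: [-0.069, 0.719, 0.072, 0.688]
ft_force: [-17.0, -10.2, 9.7]
grip_width: 0.0005
u,v 0.5411 -0.0764 Fu,v -18.7 -6.7
now [0.5456 0.0311 0.0544] yaw 101.45 tilt [-0.044  0.   ] F [-17.  -10.2   9.7] w 0.0005 t 33.55 q6 -1.91
[-3.0, -2.1, 8.8] [0.17, -2.46, -0.52]
```

```bash
python3 -m inch '[[0,[-1.5,-1,13],[0,-1,-0.3]],[0,[-1.5,-1,15],[0,-1,-0.2]]]'; python3 st.py
python3 - <<'E'
from h import *
for i in range(8): im=imaging.camera("scene")
b=imaging.camera("side"); print(get_obs()["ft_force"],get_obs()["position"])
for c,z in(("scene",None),("side",None)):
    P=imaging.camera_params(c); a=np.radians(11.3);u=np.array([np.cos(a),np.sin(a)])
    for t in("jaw_face","housing"): print(c,t,[(round(x["confidence"],2),np.round(onplane(P,x["pixel"],.012)[:2],4), round(float(onplane(P,x["pixel"],.012)[:2]@u),4)) for x in imaging.tip_of(c,t)[:2]])
A=cv2.resize(im[190:260,260:345],(600,494),interpolation=cv2.INTER_CUBIC)
B=cv2.resize(b[150:215,235:325],(600,433),interpolation=cv2.INTER_CUBIC)
cv2.imwrite("pics/m2.png",cv2.resize(np.vstack([A,B]),(388,600))[:,:,::-1])
E
python3 st.py
```

```text
time: 33.8
position: [0.545, 0.031, 0.0545]
tool_rot: [-0.073, 0.728, 0.073, 0.678]
ft_force: [-25.6, -14.6, 19.9]
grip_width: 0.0006
u,v 0.5405 -0.0764 Fu,v -28.0 -9.3
now [0.545  0.031  0.0545] yaw 101.83 tilt [-0.07  -0.007] F [-25.6 -14.6  19.9] w 0.0006 t 33.8 q6 -1.9
[-3.1, -2.2, 9.3] [0.55, -4.03, -0.44]
[-24.26995663 -13.55106647  16.9377538 ] [0.54495378 0.03094377 0.05457155]
scene jaw_face [(0.69, array([0.5867, 0.0274]), 0.5806)]
scene housing [(0.72, array([0.653, 0.053]), 0.6507)]
side jaw_face [(0.61, array([0.5935, 0.0323]), 0.5884), (0.4, array([0.4638, 0.152 ]), 0.4846)]
side housing [(0.86, array([0.6564, 0.057 ]), 0.6548), (0.67, array([0.617 , 0.0244]), 0.6098)]
u,v 0.5405 -0.0764 Fu,v -26.1 -8.5
now [0.545  0.031  0.0546] yaw 101.81 tilt [-0.07  -0.006] F [-23.9 -13.5  17.2] w 0.0001 t 34.45 q6 -1.9
[-3.1, -2.1, 9.3] [0.52, -3.98, -0.44]
```

View pics/m2.png

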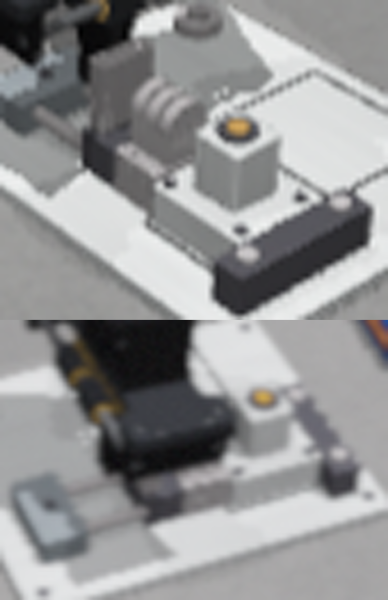

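The pack is upright and closed up, and the push held steady at about 26 N over 0.65 s. Handing in.

```bash
python3 -c "
from rig import robot; robot.hand_in()"; python3 st.py | head -2
```

```text
the job is handed in; nothing more can be done
the job is handed in; nothing more can be done
```

I slid the housing into the working outline and pushed it up against the end stop. Then I stood two plates from the rack beside the one at the clamp, and left the third plate in the rack. The arm now holds the jaw forward by its post, and the job was handed in at about 34.5 s.

**Last checks**
- **Push:** I held about 26 N along the clamping line for 0.65 s with no change in position. The jaw stopped after roughly 9 mm of its 17 mm travel, going by where the fingers first met the post. The last pictures show the three plates upright and closed up against the housing.
- **Housing:** it was square and within about 1 mm of the outline's centre line. It stalled under a 15 N push, and the last pictures show it flush with the stop.

**Less clean**
- **First slide:** in the first few steps I gripped the housing too hard. The tool tilted about 4° and its tip rose about 2 mm, so one edge of the housing may have lifted briefly. I cut the grip to 8 N, and after that it stayed level.
- **Final hold:** the tool leans about 4°. It also carries about 9 N sideways and 17 N vertically, probably friction at the post.
- **Jaw position from the cameras:** the networks put the jaw face at about 7 mm (scene) and 15 mm (side) of travel. They disagree with each other, but both are short of the end of travel.

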